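Pack a tube rack tight in a shaker tray with spacers and a wedge

TASK

First slide the blue tube rack sideways along the tray, without lifting it, from the yellow-outlined place to the green-outlined one, up against the left stop. Then stand blue spacers from the holder in the gap between the rack and the dark sloping fence, as many as it takes that the orange wedge no longer sinks to the tray floor, and push the wedge down between the spacers and the fence until you feel it go tight and the rack is pressed against the back rail. Finish holding the wedge in the gripper, still pressed tight in the gap, and leave everything else on the bench alone.

Things in the scene. Friction and masses are not known exactly. Their poses are not given: they have to be found in the camera images.
- tray: Grey tray fixed to the bench, x -87 to +88, y -190 to +165 mm in its frame, floor 6 mm above the bench. Origin on the bench; its x points away from the robot, its y to the left (it may be turned a little). Aluminium left stop, 34 mm high above the floor, face at y = +150 mm. Yellow outline: about y = -20 mm. The right end and the front right side are open
- back_rail: Aluminium rail along the far side of the tray, part of it, 12 mm thick, 34 mm high above the tray floor. Origin in the middle of its thickness, at floor height, at tray x = +78, y = 0 mm; axes as the tray's. The face that the rack is to be pressed against is 6 mm nearer the robot (tray x = +72 mm)
- rack: Blue microtube rack with tubes in it, 76 mm (its x) by 144 mm (its y) by 45 mm high, tubes to 48 mm; about 0.3 kg. Origin: centre of its underside. Stands loose on the tray floor, long side along the rail and 1 to 4 mm in front of it. Too wide to grip: push it. Its long sides are open between top and bottom plate, the two ends are solid
- fence: Dark steel fence fixed on the tray before the working place; its x varies. 50 mm high, 110 mm long in y. Its far face slopes: at height z above the floor it lies at fence x = -0.4 z. Origin: middle of that face's foot line, at floor height; axes as the tray's. With the rack against the rail the gap to the rack at floor level is 21 to 34 mm, at the fence's top 20 mm more
- holder: Grey holder fixed to the bench, 180 mm (x) by 78 mm (y), 32 mm high, with four slots across it. Origin: centre of its underside. Slot floors are 8 mm above the bench. Spacers stand at x = -72, -32 and +8 mm, the wedge at x = +61 mm, all at y = 0 and turned as the holder
- spacer_0: Blue spacer plate, 10 mm thick (its x), 60 mm wide (its y), 48 mm high, with a finger grip on top in the middle: 10 mm (x) by 24 mm (y), from 48 to 86 mm high. Origin: centre of its underside. 50 g. Starts upright in the holder's slot (24 mm deep)
- spacer_1: A second spacer just like spacer_0
- spacer_2: A third spacer just like spacer_0
- wedge: Orange wedge, 80 g, 50 mm wide (y), 45 mm high; far face upright at x = +9.5 mm, near face slopes like the fence's, from x = -9.5 mm at the foot to -27.5 mm at the top. Finger grip on top: 14 mm (x, centred on x = -4 mm) by 24 mm (y), from 45 to 83 mm high. Origin: underside, y middle. When tight its foot is (19 mm - floor gap left by the spacers) / 0.4 above the tray floor: best 4 to 38 mm
- timer: Bystander, to be left alone: white bench timer, 64x66x19 mm. Origin: centre of its underside
- stapler: Bystander, to be left alone: red stapler, 130x36x46 mm. Origin: centre of its underside. Behind it, along the left of the bench (about x 0.48 to 0.82 m, y 0.36 to 0.52 m), stands a fixed black box 0.24 m high: keep the arm clear of it
- tip_box: Bystander, to be left alone: black pipette tip box with clear lid, 91x125x67 mm. Origin: centre of its underside
- marker: Bystander, to be left alone: black-capped marker lying down, 138x13x14 mm. Origin: centre of its underside
- carton_fuse: Bystander, to be left alone: yellow carton, 70x110x46 mm. Origin: centre of its underside
- green_place (a point): Centre of the green outline (working place) on the tray floor, at tray x = +34, y = +78 mm: the rack's origin is here when it touches both left stop and back rail. Axes as the tray's
Things that resemble listed ones, but are neither listed nor needed, are in the scene too. What is shaped like the spacer_1 but brown or red is not meant. Leave any white look-alike of the spacer_2 alone.

How it is judged:
By the outcome, as a careful person would: the job done as asked, in the order asked, and still so for the second after the job is handed in, while the arm keeps its last pose, push and grip.
It also fails if it takes over 72 s, if anything falls off the work surface, if the arm or the gripper's body presses on something with over 40 N, if the wrist force passes 120 N, or if a joint passes its speed limit or range.

ROBOT

A 6-joint arm with a two-finger parallel gripper is mounted at the origin on a cart in front of the work surface, level with it; the furniture and walls round the work are solid. World frame = base frame: x ahead of the robot, y to its left, z up, the work surface at z = 0. Lengths are in mm, angles in rad, forces in N, time in s.
With the tool pointing down it reaches from about 150 to 775 mm from the base axis. Payload 6.1 kg.
Tool frame: the origin (TCP) lies on the centre line of the jaws, within the pads' length; the fingertips stand 22 mm ahead of it and the grasp point (between the pads) lies 3 mm ahead of it; z points along the fingers, y is the direction in which the jaws open and shut (so a half turn about z gives the same grasp; the last joint's range is limited). The gripper opens to 85 mm and grips with 20 to 120 N. Pads are 22 mm wide; open, the fingers measure 114 mm over their backs; the gripper's body (76 mm by 85 mm) begins 54 mm behind the grasp point. The pads swing forward as they close: fully open they stand 13 mm farther back than shut.
Start: joints at [1.257, 0.126, -0.04, 1.405, 0, 1.571], TCP at [162.048, 499.348, 253.295] pointing down, gripper open.
Joint ranges: [-2.72, 2.72], [-0.95, 1.95], [-1.27, 1.35], [-1.78, 2.02], [-1.46, 1.47], [-3.14, 3.14]. Speed limits (rad/s): [2.39, 2.39, 3.01, 3.14, 3.14, 3.14].

INTERFACE

Orientations are given as a 3x3 rotation matrix whose columns are the frame's x, y, z axes.
In Python, from cell import robot gives the robot as it stands.
- The arm moves only by the shell command python3 -m creep 'ROWS' [OPENING] [FORCE]. ROWS is JSON, a list of rows, each an object of numbers: "tx", "ty", "tz": the shift along the tool's x, y, z in m; "wx", "wy", "wz": the turn, a rotation vector about the tool's x, y, z in degrees. A call has 1 to 8 rows; each row is the pose to reach, as a shift and turn from the pose commanded when the call began, along the tool's axes at that moment; what a row does not reach only later rows make up. A row lasts 1/12 s, in which the tool goes at most 41.7 mm and 7.16 degrees, less where a joint would pass 70% of its speed; a pose out of reach is approached as far as the arm can. A call with a gripper value outside its range is refused whole. OPENING is the finger opening in m, from 0 to 0.0854, set as the call begins (- or left out, the last holds). The fingers move at their own pace and stop on an object; FORCE is the grip in N (left out, the last holds). Time passes only in rows, so rows that repeat a pose let the fingers close. It gives the time, the measured TCP pose, the force and the opening at its end, in the units of the state.
- robot.observe(): the state, without advancing time (a new reading comes with each control period).
- robot.snapshot(name): name is "side" or "top"; returns a dict with "frame" (420x560x3 uint8, red, green, blue), "fx", "fy", "cx", "cy" (pixels), "camera_from_world" (4x4, takes a point from world to camera coordinates). Camera axes: x right, y down, z forward; pixel columns grow to the right and rows downward; lengths in mm; the calibration is good to about 2 mm. A picture is of the moment at which its call begins. There is no depth.
- robot.sign_off(): hands the job in, once; it reports no verdict.
The state is a dict: "t": time; "joint_pos": joint angles; "qd": joint speeds; "tau": joint torques, N m; "eef_pos": TCP position; "ee_rot": TCP orientation; "wrist_force": force on the tool from outside, world axes, zero at the start; "ft_torque": the same for the moment, N m; "opening": finger opening in mm.
Only numpy, scipy, OpenCV 4.12 (cv2) and the standard library are available. Lean on these libraries where they do the work, as an engineer would, in place of code of your own. Each camera call takes 0.05 s, during which the arm holds its last target.

## Working session

There is one attempt and no reset: what is moved stays moved. The work goes in short steps, Python scripts to look and compute and a shell command to move; the robot and the scene stay as the last step left them, time stands still between calls to the robot, and variables do not carry over. Pictures are saved under pics/ and viewed, and the job is handed in when it is done.

```bash
ls; mkdir -p pics
python3 - <<'E'
from cell import robot
import cv2,numpy as np
s=robot.observe(); print(s)
for n in("side","top"):
    d=robot.snapshot(n); cv2.imwrite(f"pics/{n}0.png",d["frame"][:,:,::-1]); np.savez(f"pics/{n}0.npz",**d)
    print(n,d["fx"],d["fy"],d["cx"],d["cy"]); print(np.round(d["camera_from_world"],4))
E
```

```text
pics
{'t': 0.0, 'joint_pos': array([ 1.25699249e+00,  1.26387144e-01, -4.05839644e-02,  1.40542495e+00,
        1.31645883e-05,  1.57079478e+00]), 'qd': array([ 1.08138351e-03, -7.81502553e-06, -1.12088012e-03, -7.28255184e-04,
        5.56667527e-04,  8.34551724e-04]), 'tau': array([-9.37343102e-04, -4.35912931e+01,  3.52924812e+01,  1.73247774e-02,
       -4.62039861e-05, -1.08759917e-05]), 'eef_pos': array([161.93793291, 499.00878355, 252.53571648]), 'ee_rot': array([[-9.51166760e-01,  3.08677079e-01, -5.06325784e-04],
       [ 3.08677494e-01,  9.51165549e-01, -1.51754903e-03],
       [ 1.31670403e-05, -1.59973357e-03, -9.99998720e-01]]), 'wrist_force': array([-0.20448953, -0.72884791, -0.25508244]), 'ft_torque': array([ 0.0488354 , -0.02020497, -0.00069896]), 'opening': 84.97947406351682}
side 453.49403501477985 453.49403501477985 283.03139273916 211.43629306412655
[[ 6.0360000e-01 -7.9700000e-01  1.9700000e-02 -3.5408220e+02]
 [-5.8010000e-01 -4.5600000e-01 -6.7490000e-01  3.6276620e+02]
 [ 5.4690000e-01  3.9600000e-01 -7.3760000e-01  1.0291073e+03]
 [ 0.0000000e+00  0.0000000e+00  0.0000000e+00  1.0000000e+00]]
top 434.58883738995127 434.58883738995127 277.7814207843581 209.3234749199112
[[ 1.9400000e-02 -9.9980000e-01 -6.6000000e-03 -1.7370600e+01]
 [-9.9590000e-01 -1.8700000e-02 -8.8600000e-02  5.6986970e+02]
 [ 8.8400000e-02  8.3000000e-03 -9.9600000e-01  1.1672615e+03]
 [ 0.0000000e+00  0.0000000e+00  0.0000000e+00  1.0000000e+00]]
```

View pics/side0.png

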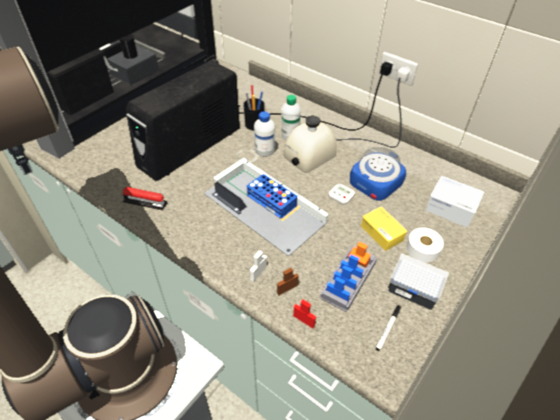

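View pics/top0.png

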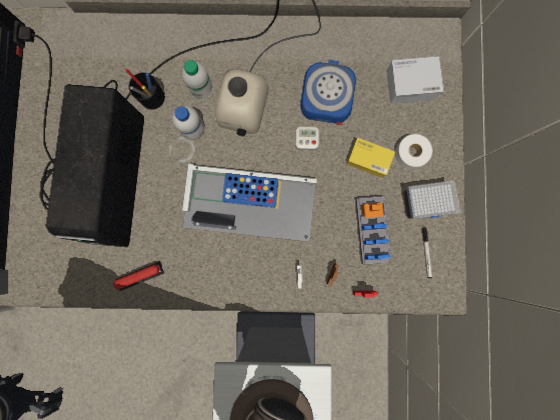

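The blue spacers are in the holder, at about (375,240) in the top view. The white, brown and red look-alikes stand on the bench at (299,275), (333,272) and (366,294). Next I'll enlarge the crops.

```bash
cat > h.py <<'E'
import numpy as np,cv2
def crop(src,out,x0,y0,x1,y1,k):
    f=cv2.imread(src)[y0:y1,x0:x1]
    f=cv2.resize(f,None,fx=k,fy=k,interpolation=cv2.INTER_CUBIC)
    for x in range((x0//10+1)*10,x1,10):
        cv2.putText(f,str(x),(int((x-x0+.5)*k)-10,8),0,.3,(0,0,255),1); cv2.line(f,(int((x-x0+.5)*k),10),(int((x-x0+.5)*k),15),(0,0,255),1)
    for y in range((y0//10+1)*10,y1,10):
        cv2.putText(f,str(y),(0,int((y-y0+.5)*k)+3),0,.3,(0,0,255),1); cv2.line(f,(20,int((y-y0+.5)*k)),(25,int((y-y0+.5)*k)),(0,0,255),1)
    cv2.imwrite(out,f)
C={n:dict(np.load(f"pics/{n}0.npz")) for n in("side","top")}
def proj(n,P):
    c=C[n];P=np.atleast_2d(P);q=P@c["camera_from_world"][:3,:3].T+c["camera_from_world"][:3,3]
    return np.c_[c["fx"]*q[:,0]/q[:,2]+c["cx"],c["fy"]*q[:,1]/q[:,2]+c["cy"]]
def ray(n,u,v):
    c=C[n];R=c["camera_from_world"][:3,:3];t=c["camera_from_world"][:3,3]
    return -R.T@t, R.T@np.array([(u-c["cx"])/c["fx"],(v-c["cy"])/c["fy"],1])
def onz(n,u,v,z):
    o,d=ray(n,u,v);return o+d*(z-o[2])/d[2]
def tri(uv_s,uv_t):
    o1,d1=ray("side",*uv_s);o2,d2=ray("top",*uv_t)
    A=np.c_[d1,-d2];s=np.linalg.lstsq(A,o2-o1,rcond=None)[0]
    p,q=o1+s[0]*d1,o2+s[1]*d2
    return (p+q)/2,np.linalg.norm(p-q)
E
python3 - <<'E'
from h import *
crop("pics/top0.png","pics/t_tray.png",175,155,330,250,5)
crop("pics/side0.png","pics/s_tray.png",200,150,335,255,5)
crop("pics/top0.png","pics/t_hold.png",345,185,445,275,6)
crop("pics/side0.png","pics/s_hold.png",310,230,400,315,6)
E
```

```text
(no output)
```

View pics/t_tray.png

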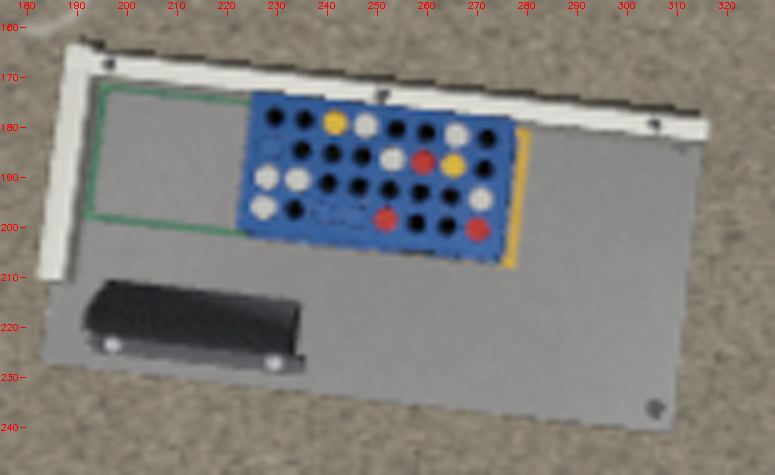

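View pics/s_tray.png

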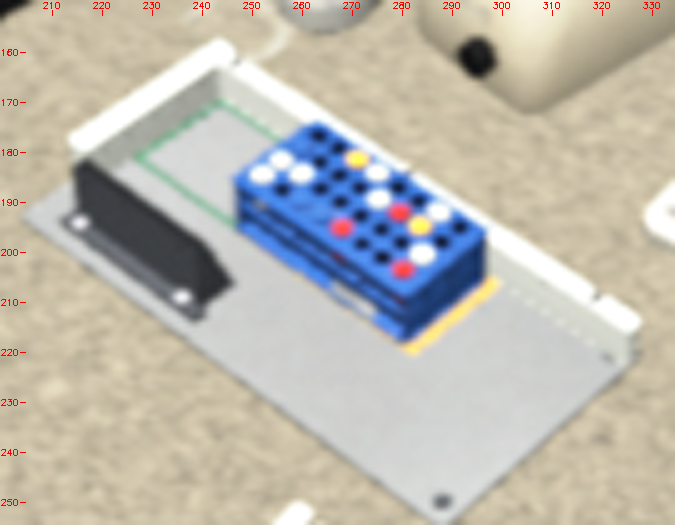

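View pics/t_hold.png

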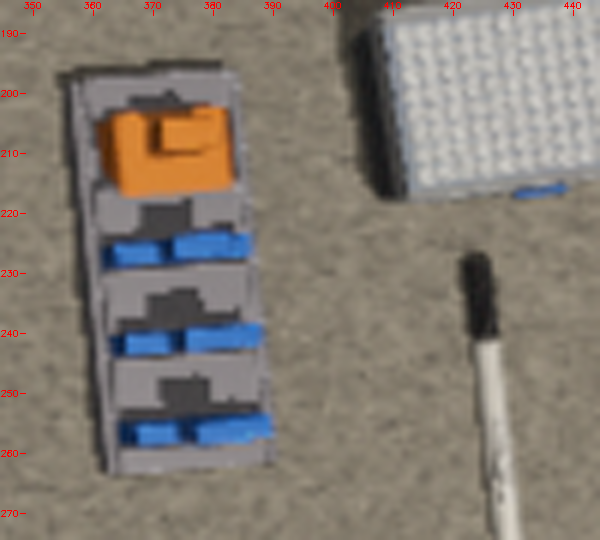

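View pics/s_hold.png

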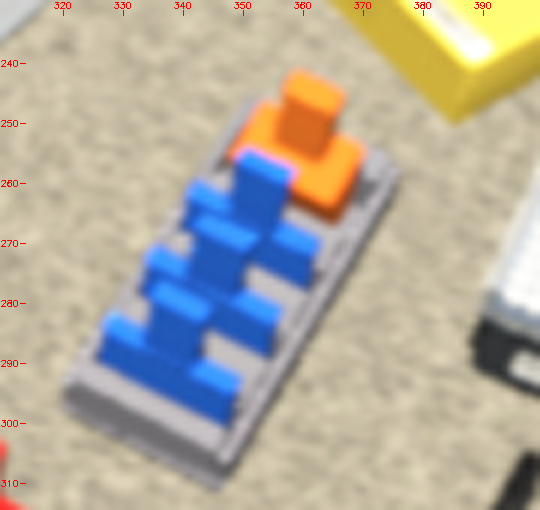

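```bash
cat > fit.py <<'E'
from h import *
from scipy.optimize import least_squares
def fit(obs,g,label=""):
    # obs: list of (view,(local x,y,zworld),(u,v))
    def W(p,l):
        c,s=np.cos(p[2]),np.sin(p[2]); return np.array([p[0]+c*l[0]-s*l[1],p[1]+s*l[0]+c*l[1],l[2]])
    f=lambda p:np.concatenate([(proj(n,W(p,l))[0]-uv) for n,l,uv in obs])
    r=least_squares(f,g,x_scale=[10,10,.02],loss="soft_l1")
    print(label,np.round(r.x[:2],1),"yaw deg",round(np.degrees(r.x[2]),2)); print(np.round(f(r.x).reshape(-1,2),1).tolist())
    return r.x
E
python3 - <<'E'
from fit import *
for n in C: print(n,np.round(ray(n,0,0)[0]))
T=fit([("top",(-87,165,6),(183,226.5)),("top",(-87,-190,6),(309,240.5)),("side",(-87,165,6),(204.5,193)),("side",(-87,-190,6),(287,254.5)),
("top",(72,150,40),(196,171)),("side",(-87,150,6),(208,195)) ][:5]+[("top",(-4,150,6),(191.5,197.5)),("side",(-4,150,6),(227.5,181))],[480,0,-.1],"tray")
R=fit([("top",(38,72,51),(225,172.5)),("top",(38,-72,51),(277.5,178.5)),("top",(-38,-72,51),(275,206.5)),("top",(-38,72,51),(222.5,200.5)),
("side",(38,72,51),(263,174.5)),("side",(38,-72,51),(297,196)),("side",(-38,-72,51),(280.5,209)),("side",(-38,72,51),(246.5,185))],[500,20,-.1],"rack")
F=fit([("top",(0,55,6),(196.5,211)),("top",(0,-55,6),(234.5,215.5)),("top",(-20,55,56),(192,220)),("side",(-20,55,56),(215.5,182)),("side",(-20,-55,56),(240,199)),("side",(0,-55,6),(246.5,206.5))],[430,80,-.1],"fence")
c,s=np.cos(T[2]),np.sin(T[2]);M=np.array([[c,s],[-s,c]])
print("rack in tray",M@(R[:2]-T[:2]),"fence in tray",M@(F[:2]-T[:2]))
H=fit([("top",(90,39,32),(356.5,197)),("top",(90,-39,32),(384,196.5)),("top",(-90,-39,32),(389.5,261)),("top",(-90,39,32),(363,263.5)),
("side",(-90,39,32),(321,293)),("side",(-90,-39,32),(347.5,306)),("side",(90,-39,32),(376,257))],[430,-270,0],"holder")
print([ (np.round(tri(a,b)[0],1),round(tri(a,b)[1],1)) for a,b in [((340,278.5),(370.5,257)),((347,267.5),(368.8,242)),((353.5,256.5),(367,227)),((363,242),(375,206))]])
np.savez("poses.npz",T=T,R=R,F=F,H=H)
E
```

```text
side [-139. -524. 1011.]
top [ 465.  -16. 1213.]
tray [589.6  84.6] yaw deg -5.58
[[-0.3, -0.1], [0.5, 0.8], [-0.5, -0.8], [1.5, 0.9], [-2.8, -2.2], [0.5, 0.1], [-0.4, 0.2]]
rack [619.9  69.5] yaw deg -5.33
[[0.2, 0.3], [0.5, 0.1], [-0.1, -0.0], [-0.8, 0.0], [0.2, -1.6], [1.0, -0.3], [0.2, 0.4], [-0.9, 0.3]]
fence [555.8 167.2] yaw deg -3.9
[[-0.7, 1.2], [0.6, 0.1], [-0.6, -1.9], [-0.4, -0.3], [1.1, 0.3], [0.1, 0.7]]
rack in tray [ 31.58503062 -12.15851402] fence in tray [-41.72424104  78.90498895]
holder [ 519.4 -267.4] yaw deg 5.83
[[-0.5, 0.9], [0.4, -1.0], [1.9, 0.6], [-0.5, 0.5], [-1.1, -1.3], [0.3, 0.1], [0.9, -0.6]]
[(array([ 452.9, -259.9,   78.1]), np.float64(24.4)), (array([ 491.8, -255.8,   77.7]), np.float64(25.0)), (array([ 530.8, -251. ,   78.4]), np.float64(25.1)), (array([ 578.5, -259.3,   98.2]), np.float64(5.3))]
```

```bash
cat > ov.py <<'E'
from h import *
def W(p,l):
    c,s=np.cos(p[2]),np.sin(p[2]);l=np.atleast_2d(l)
    return np.c_[p[0]+c*l[:,0]-s*l[:,1],p[1]+s*l[:,0]+c*l[:,1],l[:,2]]
def box(x0,x1,y0,y1,z0,z1):
    return [np.array([[a,b,z] for a,b in((x0,y0),(x1,y0),(x1,y1),(x0,y1),(x0,y0))]) for z in(z0,z1)]+[np.array([[a,b,z0],[a,b,z1]]) for a in(x0,x1) for b in(y0,y1)]
def prism(x00,x10,x01,x11,y0,y1,z0,z1):
    return [np.array([[x00,y0,z0],[x10,y0,z0],[x10,y1,z0],[x00,y1,z0],[x00,y0,z0]]),np.array([[x01,y0,z1],[x11,y0,z1],[x11,y1,z1],[x01,y1,z1],[x01,y0,z1]])]+[np.array([[a,b,z0],[a1,b,z1]]) for a,a1 in((x00,x01),(x10,x11)) for b in(y0,y1)]
def spacer(z): return box(-5,5,-30,30,z,z+48)+box(-5,5,-12,12,z+48,z+86)
def wedge(z): return prism(-9.5,9.5,-27.5,9.5,-25,25,z,z+45)+box(-11,3,-12,12,z+45,z+83)
def sh(ls,dx): return [l+np.array([dx,0,0]) for l in ls]
def overlay(src,n,items,out,x0,y0,x1,y1,k):
    f=cv2.resize(cv2.imread(src)[y0:y1,x0:x1],None,fx=k,fy=k,interpolation=cv2.INTER_CUBIC)
    for p,ls,col in items:
        for l in ls:
            q=((proj(n,W(p,l))-[x0,y0]+.5)*k).astype(np.int32)
            cv2.polylines(f,[q.reshape(-1,1,2)],False,col,1,cv2.LINE_AA)
    cv2.imwrite(out,f)
E
python3 - <<'E'
from ov import *
P=np.load("poses.npz");H=P["H"]
it=[(H,box(-90,90,-39,39,0,32),(0,255,0))]+[(H,sh(spacer(8),x),(255,255,255)) for x in(-72,-32,8)]+[(H,sh(wedge(8),61),(0,255,255))]
overlay("pics/top0.png","top",it,"pics/ov_th.png",345,185,400,275,7)
overlay("pics/side0.png","side",it,"pics/ov_sh.png",315,235,385,315,7)
a=cv2.imread("pics/ov_th.png");b=cv2.imread("pics/ov_sh.png")
h=560;a=a[:h];b=b[:h];b=cv2.copyMakeBorder(b,0,max(0,len(a)-len(b)),0,0,0);cv2.imwrite("pics/ov_h.png",np.hstack([a,b])[:600,:800])
E
```

```text
(no output)
```

View pics/ov_h.png

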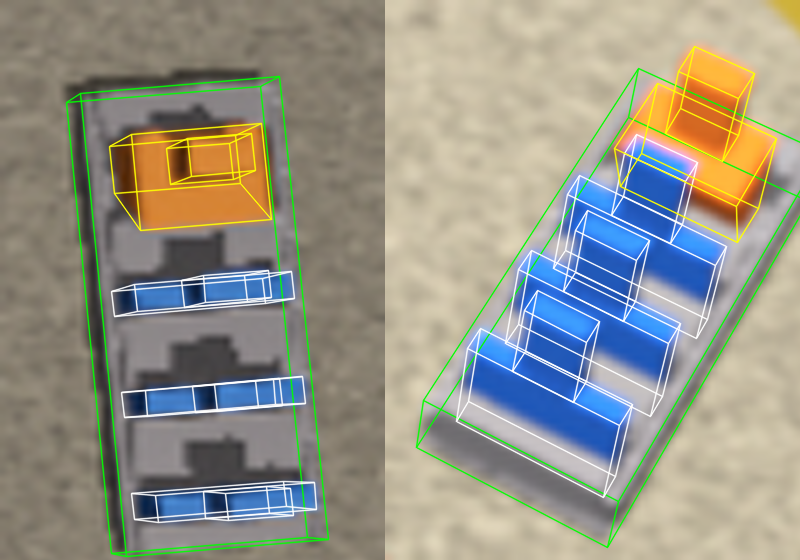

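The holder model overlays the spacers and the wedge to within about 1 px. I'll check the tray, rack and fence the same way.

```bash
cat > ovt.py <<'E'
from ov import *
import sys
def tray(T,R,F,ts,ss,out,extra=[]):
    it=[(T,[np.array([[-87,165,6],[-87,-190,6],[88,-190,6],[88,165,6],[-87,165,6]])],(0,255,0)),
        (T,box(72,84,-190,165,6,40),(0,255,0)),(T,[np.array([[-4,150,6],[72,150,6],[72,150,40],[-80,150,40],[-80,150,6]])],(255,255,0)),
        (R,box(-38,38,-72,72,6,51),(255,255,255)),(F,prism(-5,0,-25,-20,-55,55,6,56),(0,0,255))]+extra
    overlay(ts,"top",it,out+"_t.png",175,155,330,250,5)
    overlay(ss,"side",it,out+"_s.png",200,150,335,260,5)
E
python3 - <<'E'
from ovt import *
P=np.load("poses.npz")
tray(P["T"],P["R"],P["F"],"pics/top0.png","pics/side0.png","pics/ov1")
E
```

```text
(no output)
```

View pics/ov1_t.png

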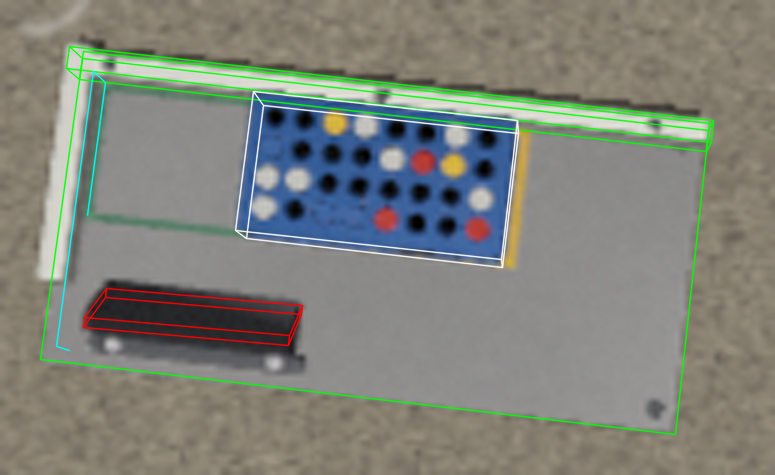

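View pics/ov1_s.png

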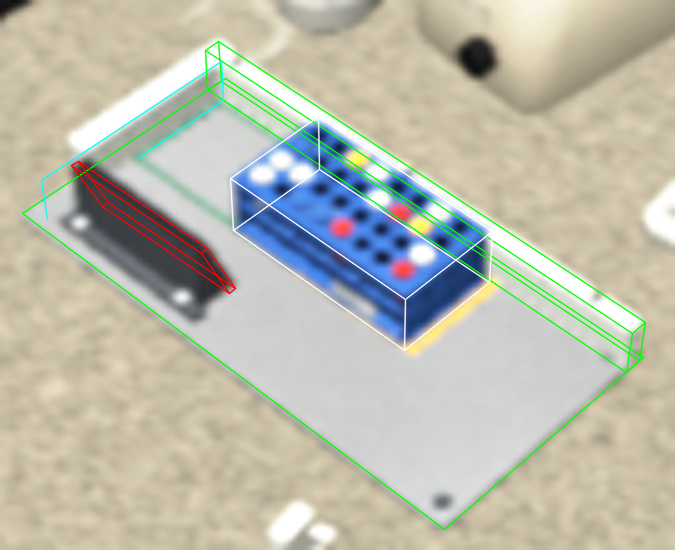

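Run:
```python
from h import *
crop("pics/top0.png","pics/zf_t.png",185,200,245,235,10)
crop("pics/side0.png","pics/zf_s.png",205,170,260,220,10)
a=cv2.imread("pics/zf_t.png");b=cv2.imread("pics/zf_s.png")
```

```text
(no output)
```

View pics/zf_t.png

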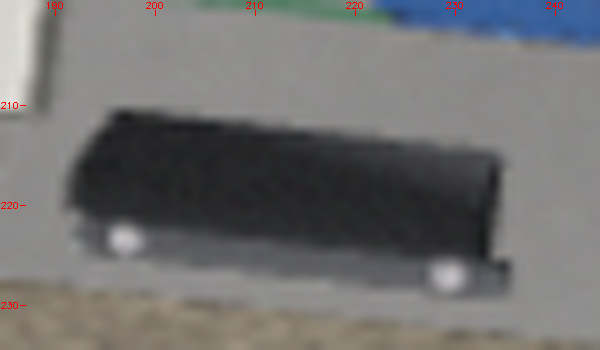

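View pics/zf_s.png

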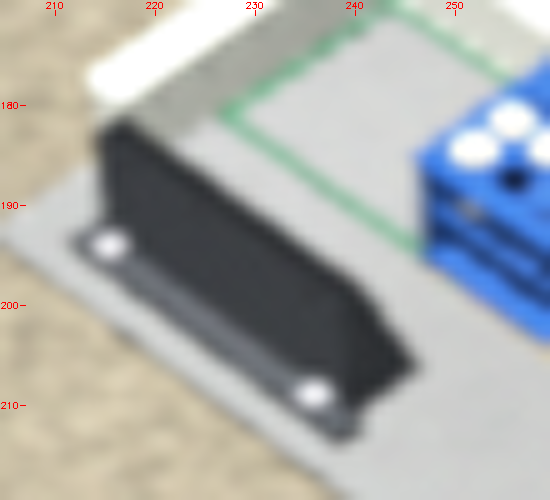

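Run:
```python
from h import *
T=np.load("poses.npz")["T"];c,s=np.cos(T[2]),np.sin(T[2]);M=np.array([[c,s],[-s,c]])
def t(n,u,v,z,l): print(l,n,np.round(M@(onz(n,u,v,z)[:2]-T[:2]),1))
for a in[(196.3,211),(215,213.2),(234.5,215.5)]: t("top",*a,6,"fence foot")
t("side",246.5,206.5,6,"fence foot R")
t("side",217,181.3,56,"fence topL");t("side",240.5,198,56,"fence topR")
for a in[(191.5,197.5),(205,199.4),(223,201.7),(195,172)]: t("top",*a,6,"green")
for a in[(227.3,180.7),(237,188),(246,194.7),(243.5,170)]: t("side",*a,6,"green")
for a in[(190,209.5),(194.5,170)]: t("top",*a,40,"stop inner top")
for a in[(220,178),]: t("side",*a,40,"stop inner top")
for a in[(200,169.8),(316,182.8)]: t("top",*a,40,"rail inner top")
for a in[(245.5,163),(325,216)]: t("side",*a,40,"rail inner top")
```

```text
fence foot top [-39.9 133.1]
fence foot top [-40.   80.4]
fence foot top [-40.   25.5]
fence foot R side [-38.1  26.2]
fence topL side [-58.2 130.5]
fence topR side [-57.7  28.3]
green top [ -3.9 151.5]
green top [ -4.8 113.2]
green top [-5.4 62.3]
green top [ 68.8 151.3]
green side [ -1.9 151.3]
green side [ -3.2 104.9]
green side [-4.3 63.3]
green side [ 69.  150.5]
stop inner top top [-39.9 143.7]
stop inner top top [ 69. 146.]
stop inner top side [-31.8 148.4]
rail inner top top [ 71.3 131.1]
rail inner top top [  72.2 -187.8]
rail inner top side [ 71.7 141.9]
rail inner top side [  70.8 -187.6]
```

```bash
cat > d.py <<'E'
from cell import robot
import numpy as np
P=np.load("poses.npz")
def W(k,x,y):
    p=P[k];c,s=np.cos(p[2]),np.sin(p[2]);return np.array([p[0]+c*x-s*y,p[1]+s*x+c*y])
def yaw(k): return np.degrees(P[k][2])
def L(k,w):
    p=P[k];c,s=np.cos(p[2]),np.sin(p[2]);return np.array([[c,s],[-s,c]])@(np.asarray(w)[:2]-p[:2])
def delta(k,x,y,z):
    s=robot.observe();R=s["ee_rot"];p=s["eef_pos"];t=np.r_[W(k,x,y),z]
    ty=np.degrees(np.arctan2(R[1,1],R[0,1]));dy=yaw(k)+90-ty
    print("t",round(s["t"],2),"target",np.round(t,1),"tool delta m",np.round(R.T@(t-p)/1000,4),"wz",round(-dy,2))
    return s
def st():
    s=robot.observe();R=s["ee_rot"];print("t",round(s["t"],2),"pos",np.round(s["eef_pos"],1),"inT",np.round(L("T",s["eef_pos"]),1),"inH",np.round(L("H",s["eef_pos"]),1),"yaw",round(np.degrees(np.arctan2(R[1,1],R[0,1]))-90,2),"tiltz",np.round(R[:2,2],4),"F",np.round(s["wrist_force"],1),"tq",np.round(s["ft_torque"],2),"open",round(s["opening"],1),"q",np.round(s["joint_pos"],2))
E
python3 - <<'E'
from d import *
import numpy as np
p=dict(P); p["T"][2]=np.radians(-5.7); np.savez("poses.npz",**p)
E
python3 -c "
from d import *
delta('T',31.6,-120,130)"
```

```text
t 0.1 target [609.1 -37.9 130. ] tool delta m [-0.5911 -0.3725  0.1231] wz -12.28
```

```bash
python3 -m creep '[{"tx":-0.591,"ty":-0.3725,"wz":-12.3},{"tx":-0.591,"ty":-0.3725,"wz":-12.3},{"tx":-0.591,"ty":-0.3725,"wz":-12.3},{"tx":-0.591,"ty":-0.3725,"wz":-12.3},{"tx":-0.591,"ty":-0.3725,"wz":-12.3},{"tx":-0.591,"ty":-0.3725,"wz":-12.3},{"tx":-0.591,"ty":-0.3725,"wz":-12.3},{"tx":-0.591,"ty":-0.3725,"wz":-12.3}]' 0
python3 -c "
from d import *
st();delta('T',31.6,-120,130)"
```

```text
t 0.1 pos [162.  499.  252.6] inT [-466.7  369.9] inH [-277.7  798.8] yaw -17.98 tiltz [-0.0004 -0.0013] F [1.5 0.5 0.1] tq [0.01 0.02 0.11] open 85.6 q [ 1.26  0.13 -0.04  1.41  0.    1.57]
t 0.1 target [609.1 -37.9 130. ] tool delta m [-0.5911 -0.3725  0.1231] wz -12.28invalid input at $[0]: expected keys tx, ty, tz, wx, wy, wz
```

```bash
python3 -m creep '[{"tx":-0.591,"ty":-0.3725,"tz":0,"wx":0,"wy":0,"wz":-12.3},{"tx":-0.591,"ty":-0.3725,"tz":0,"wx":0,"wy":0,"wz":-12.3},{"tx":-0.591,"ty":-0.3725,"tz":0,"wx":0,"wy":0,"wz":-12.3},{"tx":-0.591,"ty":-0.3725,"tz":0,"wx":0,"wy":0,"wz":-12.3},{"tx":-0.591,"ty":-0.3725,"tz":0,"wx":0,"wy":0,"wz":-12.3},{"tx":-0.591,"ty":-0.3725,"tz":0,"wx":0,"wy":0,"wz":-12.3},{"tx":-0.591,"ty":-0.3725,"tz":0,"wx":0,"wy":0,"wz":-12.3},{"tx":-0.591,"ty":-0.3725,"tz":0,"wx":0,"wy":0,"wz":-12.3}]' 0
python3 -c "
from d import *
st();delta('T',31.6,-120,130)"
```

```text
t: 0.77
eef_pos: [374.5, 243.3, 253.2]
ee_rot: [[-0.995, 0.099, -0.0], [0.099, 0.995, -0.0], [0.0, -0.0, -1.0]]
wrist_force: [0.7, -0.0, -0.2]
opening: -0.3
t 0.77 pos [374.5 243.3 253.2] inT [-229.8  136.5] inH [-92.2 522.8] yaw -5.66 tiltz [-0.0001 -0.    ] F [ 0.7 -0.  -0.2] tq [ 0.01 -0.06 -0.01] open -0.3 q [ 0.58 -0.02 -0.2   1.4   0.    0.67]
t 0.77 target [609.1 -37.9 130. ] tool delta m [-0.2612 -0.2567  0.1231] wz 0.04
```

```bash
python3 -m creep '[{"tx":-0.260,"ty":-0.2565,"tz":0.02,"wx":0,"wy":0,"wz":0},{"tx":-0.260,"ty":-0.2565,"tz":0.04,"wx":0,"wy":0,"wz":0},{"tx":-0.260,"ty":-0.2565,"tz":0.06,"wx":0,"wy":0,"wz":0},{"tx":-0.260,"ty":-0.2565,"tz":0.08,"wx":0,"wy":0,"wz":0},{"tx":-0.260,"ty":-0.2565,"tz":0.1,"wx":0,"wy":0,"wz":0},{"tx":-0.260,"ty":-0.2565,"tz":0.123,"wx":0,"wy":0,"wz":0},{"tx":-0.260,"ty":-0.2565,"tz":0.123,"wx":0,"wy":0,"wz":0},{"tx":-0.260,"ty":-0.2565,"tz":0.123,"wx":0,"wy":0,"wz":0}]'
python3 -c "
from d import *
st();delta('T',31.6,-120,130)"
```

```text
t: 1.43
eef_pos: [575.5, 1.4, 155.1]
ee_rot: [[-0.995, 0.099, -0.0], [0.099, 0.995, 0.0], [0.0, 0.0, -1.0]]
wrist_force: [0.4, 1.6, -0.2]
opening: -0.1
t 1.43 pos [575.5   1.4 155.1] inT [ -5.7 -84.3] inH [ 83.2 261.7] yaw -5.71 tiltz [-0.0002  0.0001] F [ 0.4  1.6 -0.2] tq [ 0.05 -0.03 -0.02] open -0.1 q [ 0.    0.24 -0.12  1.21  0.    0.1 ]
t 1.43 target [609.1 -37.9 130. ] tool delta m [-0.0373 -0.0357  0.0251] wz -0.01
```

Go above the start point, then down to TCP z 38.

```bash
python3 -m creep '[{"tx":-0.037,"ty":-0.036,"tz":0.02,"wx":0,"wy":0,"wz":0},{"tx":-0.037,"ty":-0.036,"tz":0.025,"wx":0,"wy":0,"wz":0},{"tx":-0.037,"ty":-0.036,"tz":0.06,"wx":0,"wy":0,"wz":0},{"tx":-0.037,"ty":-0.036,"tz":0.095,"wx":0,"wy":0,"wz":0},{"tx":-0.037,"ty":-0.036,"tz":0.11,"wx":0,"wy":0,"wz":0},{"tx":-0.037,"ty":-0.036,"tz":0.117,"wx":0,"wy":0,"wz":0},{"tx":-0.037,"ty":-0.036,"tz":0.117,"wx":0,"wy":0,"wz":0}]'
python3 - <<'E'
from d import *
st();delta('T',31.6,-120,38)
import cv2
from h import crop
for n in("side","top"): cv2.imwrite(f"pics/{n}1.png",robot.snapshot(n)["frame"][:,:,::-1])
crop("pics/side1.png","pics/s1c.png",200,110,360,260,5)
E
```

```text
t: 2.02
eef_pos: [606.5, -35.9, 37.2]
ee_rot: [[-0.995, 0.099, -0.004], [0.099, 0.995, 0.0], [0.004, -0.0, -1.0]]
wrist_force: [-0.7, 0.7, -0.5]
opening: -0.0
t 2.02 pos [606.5 -35.9  37.2] inT [  28.8 -118.3] inH [110.2 221.5] yaw -5.66 tiltz [-0.004   0.0003] F [-0.7  0.7 -0.5] tq [-0.    0.02 -0.  ] open -0.0 q [-0.06  0.36 -0.22  0.99  0.    0.04]
t 2.02 target [609.1 -37.9  38. ] tool delta m [-0.0028 -0.0018 -0.0008] wz 0.04
```

View pics/s1c.png

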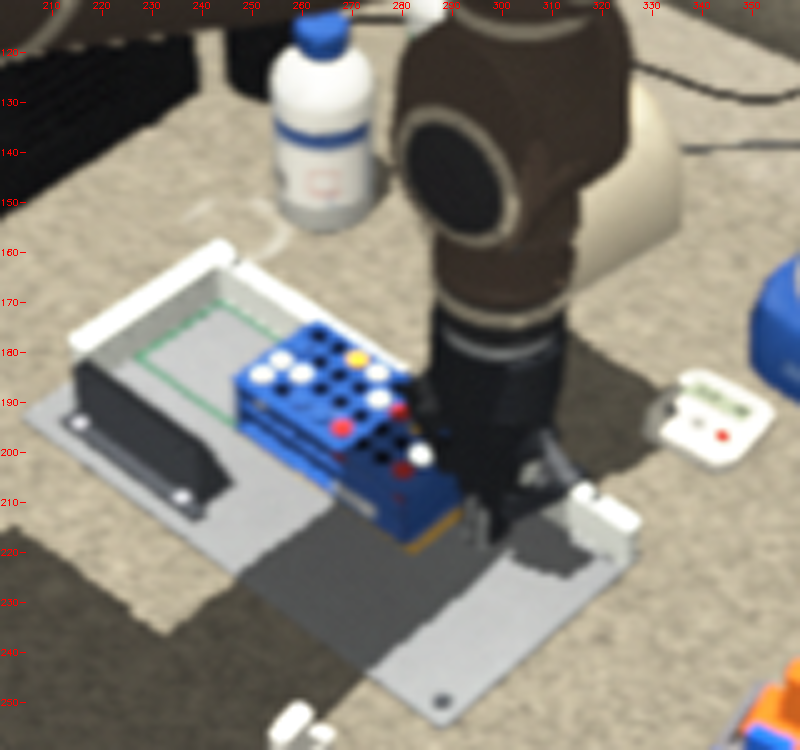

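```bash
python3 -m creep '[{"tx":-0.001,"ty":0.006,"tz":0,"wx":0,"wy":0,"wz":0},{"tx":-0.002,"ty":0.014,"tz":0,"wx":0,"wy":0,"wz":0},{"tx":-0.003,"ty":0.022,"tz":0,"wx":0,"wy":0,"wz":0},{"tx":-0.003,"ty":0.030,"tz":0,"wx":0,"wy":0,"wz":0},{"tx":-0.003,"ty":0.038,"tz":0,"wx":0,"wy":0,"wz":0},{"tx":-0.003,"ty":0.046,"tz":0,"wx":0,"wy":0,"wz":0},{"tx":-0.003,"ty":0.054,"tz":0,"wx":0,"wy":0,"wz":0},{"tx":-0.003,"ty":0.060,"tz":0,"wx":0,"wy":0,"wz":0}]'
python3 - <<'E'
from d import *
st()
import cv2
from h import crop
for n in("side","top"): cv2.imwrite(f"pics/{n}2.png",robot.snapshot(n)["frame"][:,:,::-1])
crop("pics/side2.png","pics/s2c.png",200,110,360,260,5)
E
```

```text
t: 2.78
eef_pos: [617.3, 24.0, 39.6]
ee_rot: [[-0.995, 0.099, 0.001], [0.099, 0.995, -0.0], [-0.001, -0.0, -1.0]]
wrist_force: [-0.8, -5.2, 5.0]
opening: 0.1
t 2.78 pos [617.3  24.   39.6] inT [ 33.5 -57.6] inH [127.  279.9] yaw -5.66 tiltz [ 0.0006 -0.0004] F [-0.8 -5.2  5. ] tq [-0.88  0.05  0.02] open 0.1 q [ 0.04  0.38 -0.2   1.   -0.    0.14]
```

View pics/s2c.png

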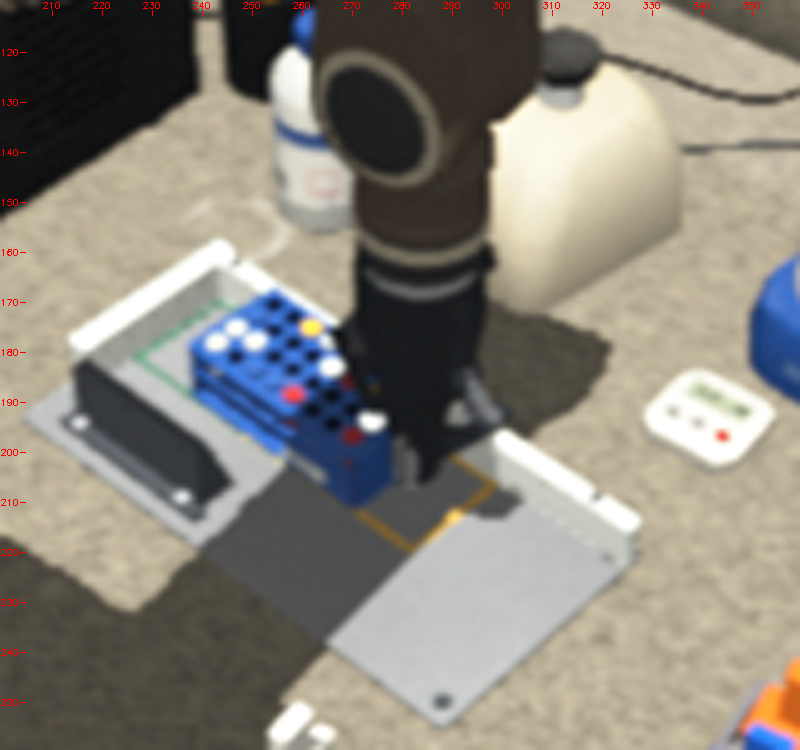

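```bash
python3 -m creep '[{"tx":0,"ty":0.007,"tz":0,"wx":0,"wy":0,"wz":0},{"tx":0,"ty":0.014,"tz":0,"wx":0,"wy":0,"wz":0},{"tx":0,"ty":0.020,"tz":0,"wx":0,"wy":0,"wz":0},{"tx":0,"ty":0.026,"tz":0,"wx":0,"wy":0,"wz":0},{"tx":0,"ty":0.030,"tz":0,"wx":0,"wy":0,"wz":0},{"tx":0,"ty":0.033,"tz":0,"wx":0,"wy":0,"wz":0},{"tx":0,"ty":0.035,"tz":0,"wx":0,"wy":0,"wz":0},{"tx":0,"ty":0.036,"tz":0,"wx":0,"wy":0,"wz":0}]'
python3 - <<'E'
from d import *
st()
import cv2
from h import crop
for n in("side","top"): cv2.imwrite(f"pics/{n}3.png",robot.snapshot(n)["frame"][:,:,::-1])
crop("pics/side3.png","pics/s3c.png",200,130,335,255,5)
E
```

```text
t: 3.55
eef_pos: [620.3, 59.4, 38.9]
ee_rot: [[-0.995, 0.099, -0.001], [0.099, 0.995, 0.0], [0.001, 0.0, -1.0]]
wrist_force: [0.5, -1.8, -0.9]
opening: -0.0
t 3.55 pos [620.3  59.4  38.9] inT [ 33.1 -22. ] inH [133.6 314.9] yaw -5.66 tiltz [-0.0006  0.0003] F [ 0.5 -1.8 -0.9] tq [-0.31  0.06 -0.01] open -0.0 q [ 0.1   0.39 -0.18  1.    0.    0.19]
```

View pics/s3c.png

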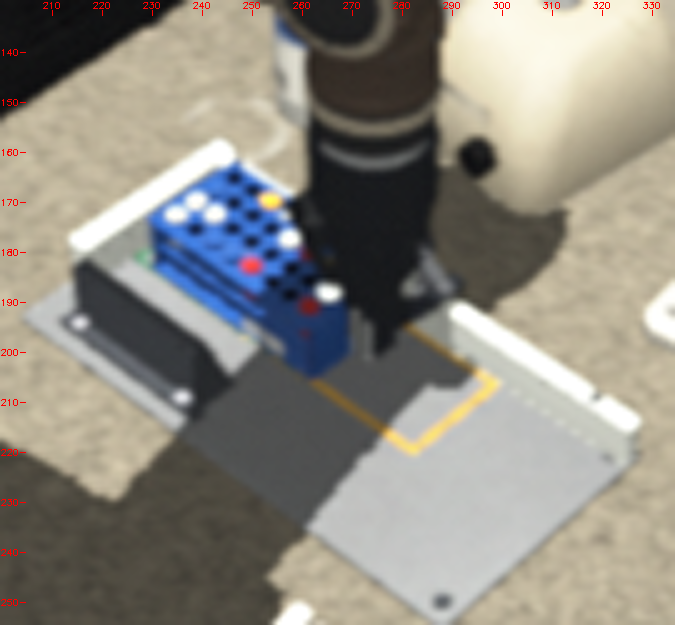

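```bash
python3 -m creep '[{"tx":0,"ty":0.003,"tz":0,"wx":0,"wy":0,"wz":0},{"tx":0,"ty":0.005,"tz":0,"wx":0,"wy":0,"wz":0},{"tx":0,"ty":0.007,"tz":0,"wx":0,"wy":0,"wz":0},{"tx":0,"ty":0.008,"tz":0,"wx":0,"wy":0,"wz":0}]'
python3 -m creep '[{"tx":0,"ty":0.0015,"tz":0,"wx":0,"wy":0,"wz":0},{"tx":0,"ty":0.003,"tz":0,"wx":0,"wy":0,"wz":0}]'
python3 -c "
from d import *
st()"
```

```text
t: 3.98
eef_pos: [621.3, 67.1, 39.2]
ee_rot: [[-0.995, 0.099, -0.0], [0.099, 0.995, 0.0], [0.0, -0.0, -1.0]]
wrist_force: [-0.5, -1.2, -0.3]
opening: 0.1
t: 4.15
eef_pos: [621.6, 70.0, 39.2]
ee_rot: [[-0.995, 0.099, -0.0], [0.099, 0.995, -0.0], [0.0, -0.0, -1.0]]
wrist_force: [-0.8, -1.2, -1.7]
opening: 0.0
t 4.15 pos [621.6  70.   39.2] inT [ 33.3 -11.4] inH [136.  325.3] yaw -5.68 tiltz [-0.0001 -0.    ] F [-0.8 -1.2 -1.7] tq [-0.31  0.05  0.03] open 0.0 q [ 0.11  0.39 -0.18  1.01 -0.    0.21]
```

```bash
python3 -m creep '[{"tx":0,"ty":0.0015,"tz":0,"wx":0,"wy":0,"wz":0},{"tx":0,"ty":0.003,"tz":0,"wx":0,"wy":0,"wz":0}]'
python3 -m creep '[{"tx":0,"ty":0.001,"tz":0,"wx":0,"wy":0,"wz":0},{"tx":0,"ty":0.002,"tz":0,"wx":0,"wy":0,"wz":0}]'
python3 - <<'E'
from d import *
st()
import cv2
from h import crop
for n in("side","top"): cv2.imwrite(f"pics/{n}4.png",robot.snapshot(n)["frame"][:,:,::-1])
crop("pics/side4.png","pics/s4c.png",200,130,335,255,5)
E
```

```text
t: 4.32
eef_pos: [621.9, 73.1, 39.2]
ee_rot: [[-0.995, 0.099, -0.0], [0.099, 0.995, 0.0], [0.0, 0.0, -1.0]]
wrist_force: [-0.9, -1.9, -0.5]
opening: -0.1
t: 4.48
eef_pos: [622.2, 74.5, 39.3]
ee_rot: [[-0.995, 0.099, 0.0], [0.099, 0.995, -0.001], [-0.0, -0.001, -1.0]]
wrist_force: [0.8, -5.9, 0.2]
opening: -0.1
t 4.48 pos [622.2  74.5  39.3] inT [33.5 -6.8] inH [137.  329.7] yaw -5.69 tiltz [ 0.0002 -0.0013] F [ 0.8 -5.9  0.2] tq [-1.09 -0.07 -0.01] open -0.1 q [ 0.12  0.39 -0.17  1.01 -0.    0.22]
```

View pics/s4c.png

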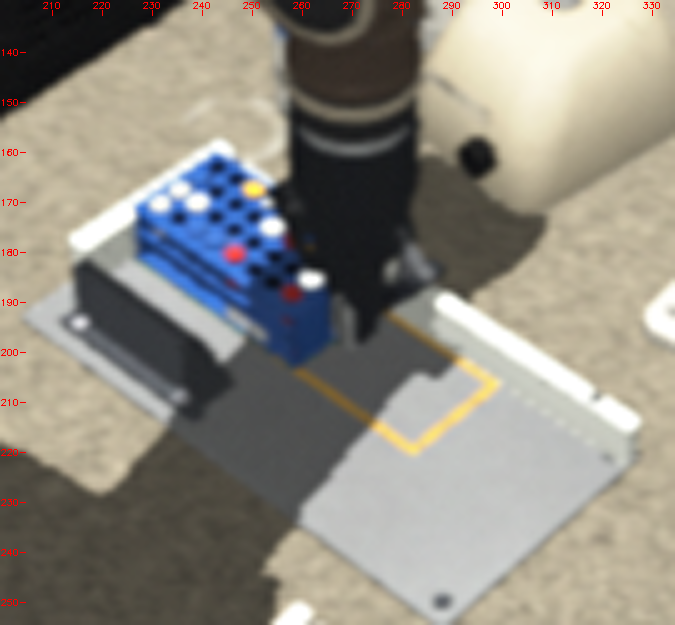

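```bash
python3 -m creep '[{"tx":0,"ty":0.001,"tz":0,"wx":0,"wy":0,"wz":0},{"tx":0,"ty":0.002,"tz":0,"wx":0,"wy":0,"wz":0},{"tx":0,"ty":0.002,"tz":0,"wx":0,"wy":0,"wz":0}]'
python3 -c "
from d import *
st()"
```

```text
t: 4.83
eef_pos: [622.5, 74.7, 39.6]
ee_rot: [[-0.995, 0.101, 0.0], [0.101, 0.995, -0.005], [-0.001, -0.004, -1.0]]
wrist_force: [-0.8, -12.0, 0.9]
opening: 0.1
t 4.83 pos [622.5  74.7  39.6] inT [33.7 -6.6] inH [137.3 329.9] yaw -5.77 tiltz [ 0.0005 -0.0045] F [ -0.8 -12.    0.9] tq [-1.95  0.06 -0.  ] open 0.1 q [ 0.12  0.39 -0.17  1.01 -0.    0.22]
```

```bash
python3 -m creep '[{"tx":0,"ty":-0.012,"tz":0,"wx":0,"wy":0,"wz":0},{"tx":0,"ty":-0.025,"tz":-0.005,"wx":0,"wy":0,"wz":0},{"tx":0,"ty":-0.035,"tz":-0.035,"wx":0,"wy":0,"wz":0},{"tx":0,"ty":-0.05,"tz":-0.07,"wx":0,"wy":0,"wz":0},{"tx":0,"ty":-0.07,"tz":-0.1,"wx":0,"wy":0,"wz":0},{"tx":0,"ty":-0.1,"tz":-0.12,"wx":0,"wy":0,"wz":0}]' 0.05
python3 -c "
from d import *
st();delta('H',-72,0,165)"
```

```text
t: 5.33
eef_pos: [613.3, -22.2, 163.2]
ee_rot: [[-0.995, 0.097, 0.004], [0.097, 0.995, 0.002], [-0.004, 0.002, -1.0]]
wrist_force: [0.5, -0.3, -0.0]
opening: 50.2
t 5.33 pos [613.3 -22.2 163.2] inT [  34.2 -104. ] inH [118.4 234.4] yaw -5.55 tiltz [0.0044 0.0018] F [ 0.5 -0.3 -0. ] tq [-0.04 -0.03 -0.01] open 50.2 q [-0.04  0.3  -0.02  1.25  0.    0.06]
t 5.33 target [ 447.8 -274.7  165. ] tool delta m [ 0.1404 -0.2673 -0.0029] wz -11.38
```

```bash
python3 -m creep '[{"tx":0.142,"ty":-0.265,"tz":0,"wx":0,"wy":0,"wz":-11.4},{"tx":0.142,"ty":-0.265,"tz":0,"wx":0,"wy":0,"wz":-11.4},{"tx":0.142,"ty":-0.265,"tz":0,"wx":0,"wy":0,"wz":-11.4},{"tx":0.142,"ty":-0.265,"tz":0,"wx":0,"wy":0,"wz":-11.4},{"tx":0.142,"ty":-0.265,"tz":0,"wx":0,"wy":0,"wz":-11.4},{"tx":0.142,"ty":-0.265,"tz":0,"wx":0,"wy":0,"wz":-11.4},{"tx":0.142,"ty":-0.265,"tz":0,"wx":0,"wy":0,"wz":-11.4},{"tx":0.142,"ty":-0.265,"tz":0,"wx":0,"wy":0,"wz":-11.4}]'
python3 - <<'E'
from d import *
st();delta('H',-72,0,100)
import cv2
from h import crop
for n in("side","top"): cv2.imwrite(f"pics/{n}5.png",robot.snapshot(n)["frame"][:,:,::-1])
crop("pics/side5.png","pics/s5c.png",190,140,340,255,5)
E
```

```text
t: 6.0
eef_pos: [441.8, -276.1, 160.0]
ee_rot: [[-0.995, -0.095, 0.001], [-0.095, 0.995, -0.001], [-0.0, -0.001, -1.0]]
wrist_force: [0.3, -0.2, 1.0]
opening: 49.7
t 6.0 pos [ 441.8 -276.1  160. ] inT [-111.3 -373.6] inH [-78.1  -0.7] yaw 5.44 tiltz [ 0.0005 -0.001 ] F [ 0.3 -0.2  1. ] tq [ 0.03 -0.01 -0.  ] open 49.7 q [-0.56  0.13 -0.24  1.2  -0.   -0.65]
t 6.0 target [ 447.8 -274.7  100. ] tool delta m [-0.006   0.0009  0.06  ] wz -0.39
```

View pics/s5c.png

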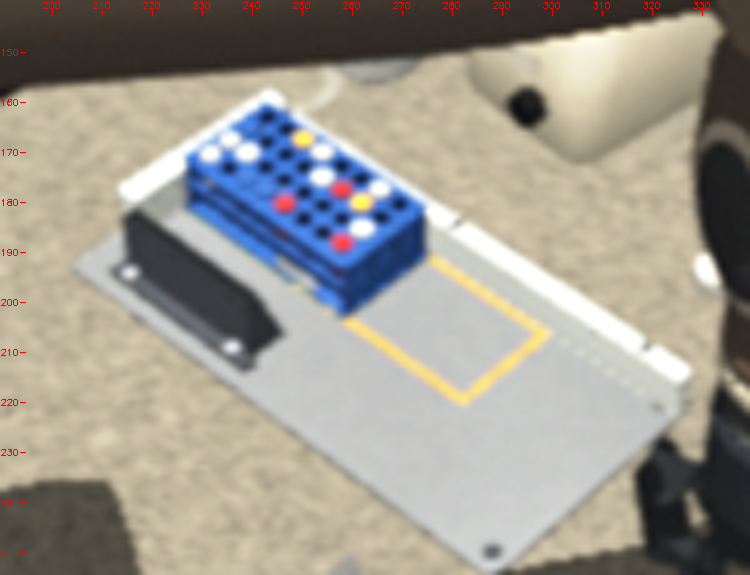

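View pics/top5.png

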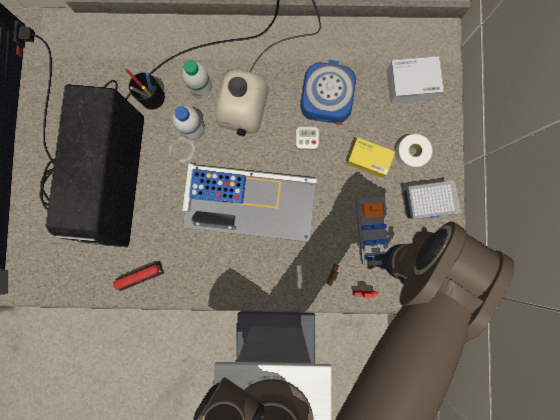

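The rack now fills the green outline and stands against the stop (top view around (217,185)). Going down over the spacer nearest the robot, at (376,257) in the top view. It is blue and in the holder, so it is the right kind.

```bash
python3 -m creep '[{"tx":-0.006,"ty":0.001,"tz":0.01,"wx":0,"wy":0,"wz":-0.4},{"tx":-0.006,"ty":0.001,"tz":0.035,"wx":0,"wy":0,"wz":-0.4},{"tx":-0.006,"ty":0.001,"tz":0.055,"wx":0,"wy":0,"wz":-0.4},{"tx":-0.006,"ty":0.001,"tz":0.055,"wx":0,"wy":0,"wz":-0.4}]'
python3 - <<'E'
from d import *
st();delta('H',-72,0,80)
import cv2
from h import crop
for n in("side","top"): cv2.imwrite(f"pics/{n}6.png",robot.snapshot(n)["frame"][:,:,::-1])
crop("pics/side6.png","pics/s6c.png",290,200,400,320,5)
crop("pics/top6.png","pics/t6c.png",340,190,440,290,5)
E
```

```text
t: 6.43
eef_pos: [450.0, -267.8, 99.8]
ee_rot: [[-0.994, -0.109, -0.005], [-0.11, 0.994, 0.004], [0.005, 0.005, -1.0]]
wrist_force: [-1.3, 1.1, -1.0]
opening: 49.9
t 6.43 pos [ 450.  -267.8   99.8] inT [-103.9 -364.6] inH [-69.1   6.6] yaw 6.29 tiltz [-0.0051  0.0041] F [-1.3  1.1 -1. ] tq [0.04 0.07 0.07] open 49.9 q [-0.54  0.17 -0.32  1.08  0.   -0.65]
t 6.43 target [ 447.8 -274.7   80. ] tool delta m [ 0.0029 -0.0067  0.0198] wz 0.46
```

View pics/s6c.png

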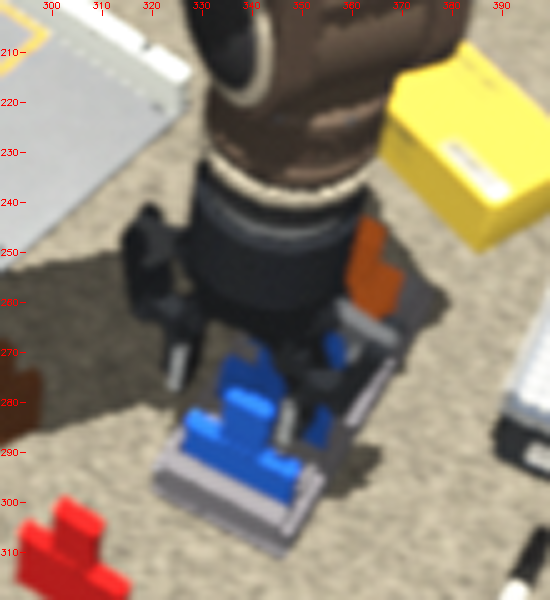

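View pics/t6c.png

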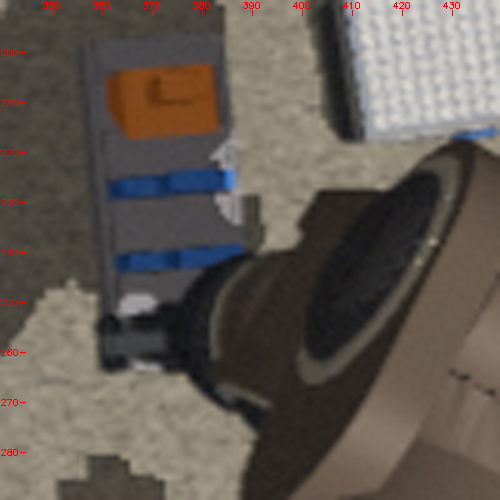

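```bash
python3 -m creep '[{"tx":0,"ty":0,"tz":0,"wx":0,"wy":0,"wz":0},{"tx":0,"ty":0,"tz":0,"wx":0,"wy":0,"wz":0}]' >/dev/null
python3 -c "
from d import *
st();delta('H',-72,0,80)"
```

```text
t 6.7 pos [ 452.  -270.5  105.5] inT [-101.7 -367. ] inH [-67.3   3.8] yaw 6.2 tiltz [ 0.0019 -0.0009] F [-0.   0.  -0.3] tq [0.02 0.02 0.01] open 50.1 q [-0.54  0.17 -0.32  1.08  0.   -0.65]
t 6.7 target [ 447.8 -274.7   80. ] tool delta m [ 0.0047 -0.0037  0.0255] wz 0.37
```

```bash
python3 -m creep '[{"tx":0.0047,"ty":-0.0037,"tz":0.003,"wx":0,"wy":0,"wz":0.4},{"tx":0.0047,"ty":-0.0037,"tz":0.012,"wx":0,"wy":0,"wz":0.4},{"tx":0.0047,"ty":-0.0037,"tz":0.020,"wx":0,"wy":0,"wz":0.4},{"tx":0.0047,"ty":-0.0037,"tz":0.0255,"wx":0,"wy":0,"wz":0.4},{"tx":0.0047,"ty":-0.0037,"tz":0.0255,"wx":0,"wy":0,"wz":0.4},{"tx":0.0047,"ty":-0.0037,"tz":0.0255,"wx":0,"wy":0,"wz":0.4}]'
python3 - <<'E'
from d import *
st()
import cv2
from h import crop
for n in("side","top"): cv2.imwrite(f"pics/{n}7.png",robot.snapshot(n)["frame"][:,:,::-1])
crop("pics/side7.png","pics/s7c.png",300,230,400,320,7)
E
```

```text
t: 7.2
eef_pos: [446.0, -274.6, 78.0]
ee_rot: [[-0.995, -0.099, -0.001], [-0.099, 0.995, 0.001], [0.001, 0.001, -1.0]]
wrist_force: [0.3, -0.7, 0.6]
opening: 50.5
t 7.2 pos [ 446.  -274.6   78. ] inT [-107.2 -371.8] inH [-73.7   0.3] yaw 5.71 tiltz [-0.0012  0.0008] F [ 0.3 -0.7  0.6] tq [ 0.03 -0.01  0.  ] open 50.5 q [-0.55  0.18 -0.36  1.03  0.   -0.65]
```

View pics/s7c.png

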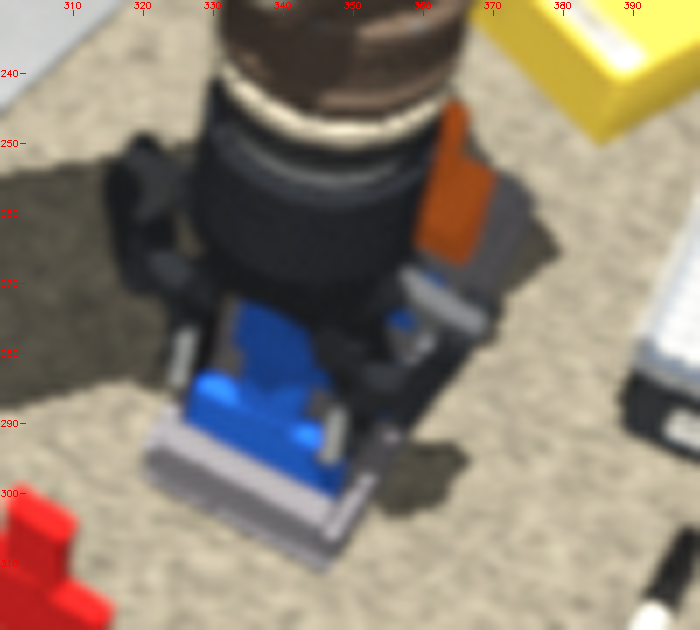

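```bash
python3 -m creep '[{"tx":0,"ty":0,"tz":0,"wx":0,"wy":0,"wz":0},{"tx":0,"ty":0,"tz":0,"wx":0,"wy":0,"wz":0},{"tx":0,"ty":0,"tz":0,"wx":0,"wy":0,"wz":0},{"tx":0,"ty":0,"tz":0,"wx":0,"wy":0,"wz":0}]' 0 50
python3 -c "
from d import *
st()"
```

```text
t: 7.63
eef_pos: [446.6, -274.9, 78.9]
ee_rot: [[-0.995, -0.1, 0.0], [-0.1, 0.995, -0.0], [-0.0, -0.0, -1.0]]
wrist_force: [0.4, 0.0, 0.8]
opening: 23.2
t 7.63 pos [ 446.6 -274.9   78.9] inT [-106.6 -372. ] inH [-73.2  -0.1] yaw 5.72 tiltz [ 0.0003 -0.0001] F [0.4 0.  0.8] tq [-0.01 -0.06 -0.02] open 23.2 q [-0.55  0.18 -0.36  1.03  0.   -0.65]
```

```bash
python3 -m creep '[{"tx":0,"ty":0,"tz":-0.006,"wx":0,"wy":0,"wz":0},{"tx":0,"ty":0,"tz":-0.02,"wx":0,"wy":0,"wz":0},{"tx":0,"ty":0,"tz":-0.045,"wx":0,"wy":0,"wz":0},{"tx":0,"ty":0,"tz":-0.08,"wx":0,"wy":0,"wz":0},{"tx":0,"ty":0,"tz":-0.105,"wx":0,"wy":0,"wz":0},{"tx":0,"ty":0,"tz":-0.105,"wx":0,"wy":0,"wz":0}]'
python3 - <<'E'
from d import *
st();delta('T',-12,78,180)
import cv2
from h import crop
for n in("side","top"): cv2.imwrite(f"pics/{n}8.png",robot.snapshot(n)["frame"][:,:,::-1])
crop("pics/side8.png","pics/s8c.png",280,180,400,320,5)
crop("pics/side8.png","pics/s8t.png",200,140,270,220,8)
crop("pics/top8.png","pics/t8t.png",180,160,260,240,8)
E
```

```text
t: 8.13
eef_pos: [448.6, -276.1, 189.9]
ee_rot: [[-0.995, -0.1, 0.008], [-0.1, 0.995, -0.005], [-0.007, -0.005, -1.0]]
wrist_force: [0.9, -1.0, 0.7]
opening: 23.4
t 8.13 pos [ 448.6 -276.1  189.9] inT [-104.5 -373. ] inH [-71.3  -1.5] yaw 5.72 tiltz [ 0.0075 -0.0046] F [ 0.9 -1.   0.7] tq [-0.01 -0.09  0.03] open 23.4 q [-0.55  0.13 -0.17  1.26  0.   -0.65]
t 8.13 target [585.4 163.4 180. ] tool delta m [-0.1799  0.4238  0.0089] wz 11.42
```

View pics/s8c.png

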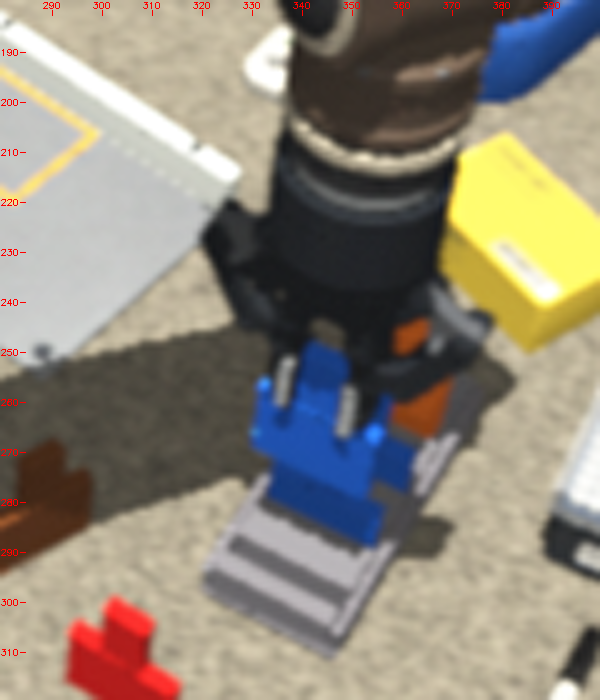

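View pics/s8t.png

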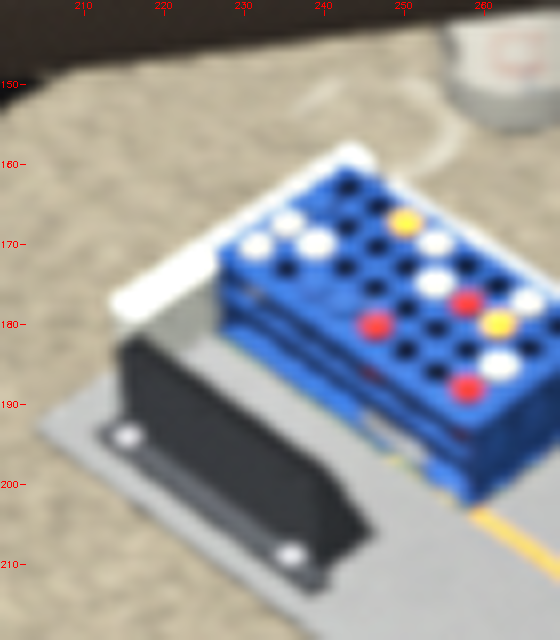

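View pics/t8t.png

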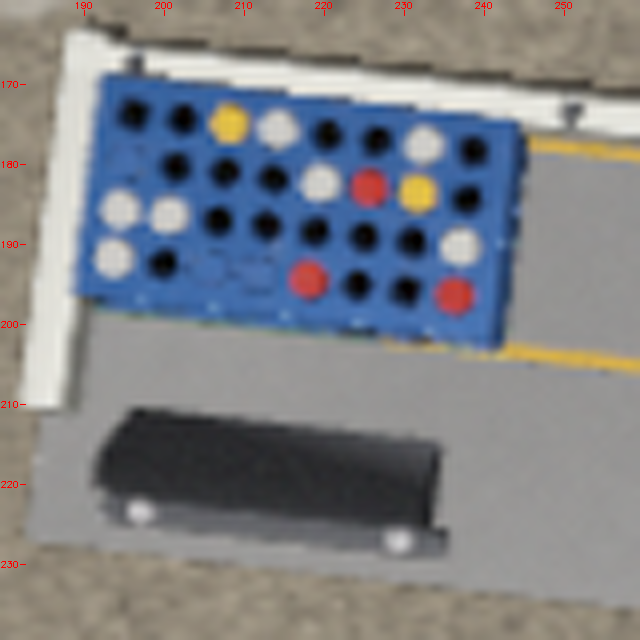

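Run:
```python
from fit import *
P=dict(np.load("poses.npz"))
R=fit([("top",(38,72,51),(192.2,168.8)),("top",(38,-72,51),(244.6,174.8)),("top",(-38,-72,51),(242,203)),("top",(-38,72,51),(189.5,196.8)),
("side",(38,72,51),(244,160)),("side",(-38,-72,51),(258.5,193.5)),("side",(-38,72,51),(227,172.5)),("side",(-38,-72,6),(258.7,202.5)),("side",(-38,72,6),(227.3,181.5))],[630,160,-.1],"rack")
P["R"]=R; np.savez("poses.npz",**P)
from d import L
print(L("T",R))
for n,u,v in[("top",196.3,210.8),("top",234.5,215.3),("side",246,206)]:
    print(n,L("R",onz(n,u,v,6)),L("T",onz(n,u,v,6)))
```

```text
rack [629.1 158.1] yaw deg -5.48
[[0.5, -0.0], [0.8, -0.1], [-0.1, -0.5], [-0.6, -0.4], [-0.6, -0.4], [0.3, 0.5], [-1.2, -1.3], [0.4, 1.9], [-0.4, 0.2]]
[31.99681594 77.00349072]
top [-71.41119038  56.31938166] [-39.62965646 133.04882338]
top [-71.71660523 -51.22467502] [-39.52297854  25.50438594]
side [-69.97369454 -48.02766521] [-37.79233105  28.70805082]
```

The held spacer hangs square. The rack's near face is at about tray x = -6 mm and the fence foot at about -39. The gap is therefore about 33–34 mm, so two spacers will be needed. Next I carry this one over.

```bash
python3 -m creep '[{"tx":-0.180,"ty":0.424,"tz":0,"wx":0,"wy":0,"wz":11.4},{"tx":-0.180,"ty":0.424,"tz":0,"wx":0,"wy":0,"wz":11.4},{"tx":-0.180,"ty":0.424,"tz":0,"wx":0,"wy":0,"wz":11.4},{"tx":-0.180,"ty":0.424,"tz":0,"wx":0,"wy":0,"wz":11.4},{"tx":-0.180,"ty":0.424,"tz":0,"wx":0,"wy":0,"wz":11.4},{"tx":-0.180,"ty":0.424,"tz":0,"wx":0,"wy":0,"wz":11.4},{"tx":-0.180,"ty":0.424,"tz":0,"wx":0,"wy":0,"wz":11.4},{"tx":-0.180,"ty":0.424,"tz":0,"wx":0,"wy":0,"wz":11.4}]' >/dev/null
python3 -c "
from d import *
st();delta('T',-17,78,140)"
```

```text
t 8.9 pos [543.7  41.5 182.2] inT [-41.4 -47.5] inH [ 55.5 304.9] yaw -5.68 tiltz [-0.0025 -0.0003] F [ 0.7 -0.3 -0.4] tq [-0.02 -0.07 -0.01] open 23.1 q [ 0.08  0.17 -0.14  1.26 -0.    0.18]
t 8.9 target [580.4 163.9 140. ] tool delta m [-0.0246  0.1255  0.042 ] wz 0.02
```

```bash
python3 -m creep '[{"tx":-0.020,"ty":0.035,"tz":0,"wx":0,"wy":0,"wz":0},{"tx":-0.02,"ty":0.07,"tz":0,"wx":0,"wy":0,"wz":0},{"tx":-0.02,"ty":0.09,"tz":0,"wx":0,"wy":0,"wz":0},{"tx":-0.02,"ty":0.1,"tz":0.02,"wx":0,"wy":0,"wz":0},{"tx":-0.02,"ty":0.1,"tz":0.038,"wx":0,"wy":0,"wz":0},{"tx":-0.02,"ty":0.1,"tz":0.038,"wx":0,"wy":0,"wz":0},{"tx":-0.02,"ty":0.1,"tz":0.038,"wx":0,"wy":0,"wz":0}]' >/dev/null
python3 -c "
from d import *
st();delta('T',-17,78,140)"
```

```text
t 9.48 pos [572.6 136.8 143.6] inT [-22.1  50.2] inH [ 94.  396.7] yaw -5.66 tiltz [-0.0047 -0.0012] F [-0.  -0.3 -0.4] tq [-0.04  0.   -0.02] open 23.3 q [ 0.23  0.27 -0.1   1.2  -0.    0.33]
t 9.48 target [580.4 163.9 140. ] tool delta m [-0.0051  0.0278  0.0035] wz 0.04
```

```bash
python3 -m creep '[{"tx":-0.003,"ty":0.02,"tz":0,"wx":0,"wy":0,"wz":0},{"tx":-0.004,"ty":0.028,"tz":0,"wx":0,"wy":0,"wz":0},{"tx":-0.004,"ty":0.028,"tz":0,"wx":0,"wy":0,"wz":0},{"tx":-0.004,"ty":0.028,"tz":0,"wx":0,"wy":0,"wz":0}]' >/dev/null
python3 - <<'E'
from d import *
st();delta('T',-17,78,140)
import cv2
from h import crop
for n in("side","top"): cv2.imwrite(f"pics/{n}9.png",robot.snapshot(n)["frame"][:,:,::-1])
crop("pics/side9.png","pics/s9t.png",190,110,270,220,6)
crop("pics/top9.png","pics/t9t.png",170,160,260,240,8)
E
```

```text
t 9.82 pos [581.1 164.3 146.4] inT [-16.4  78.4] inH [105.3 423.2] yaw -5.66 tiltz [ 0.0007 -0.0002] F [ 0.6  0.3 -1. ] tq [-0.01  0.04 -0.03] open 23.4 q [ 0.28  0.29 -0.07  1.21 -0.    0.37]
t 9.82 target [580.4 163.9 140. ] tool delta m [ 0.0006 -0.0004  0.0064] wz 0.04
```

View pics/s9t.png

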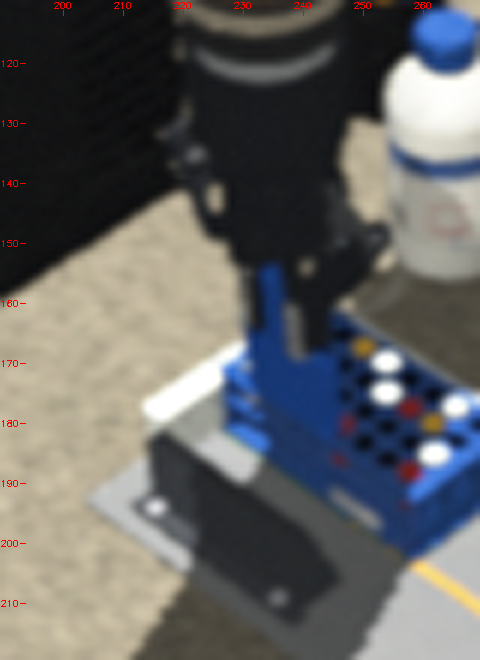

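View pics/t9t.png

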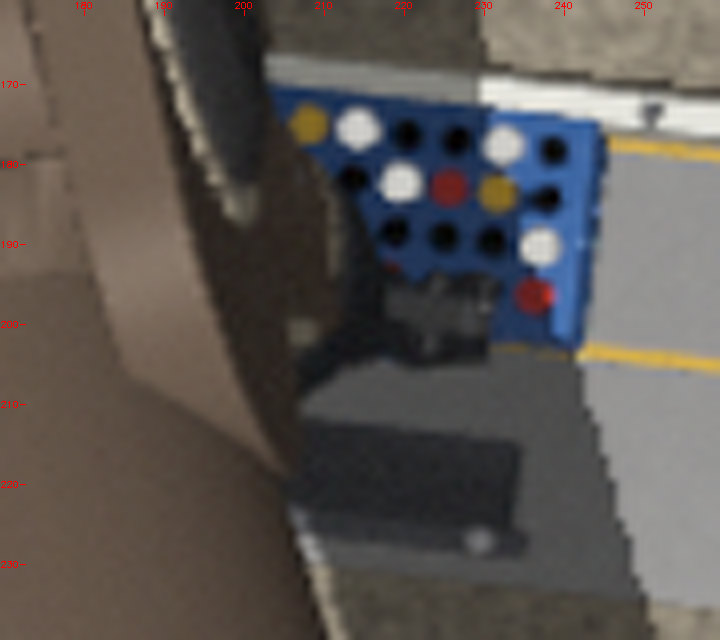

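```bash
python3 -m creep '[{"tx":0,"ty":0,"tz":0.015,"wx":0,"wy":0,"wz":0},{"tx":0,"ty":0,"tz":0.03,"wx":0,"wy":0,"wz":0},{"tx":0,"ty":0,"tz":0.045,"wx":0,"wy":0,"wz":0},{"tx":0,"ty":0,"tz":0.055,"wx":0,"wy":0,"wz":0},{"tx":0,"ty":0,"tz":0.062,"wx":0,"wy":0,"wz":0},{"tx":0,"ty":0,"tz":0.065,"wx":0,"wy":0,"wz":0},{"tx":0,"ty":0,"tz":0.065,"wx":0,"wy":0,"wz":0}]' >/dev/null
python3 - <<'E'
from d import *
st()
import cv2
from h import crop
for n in("side","top"): cv2.imwrite(f"pics/{n}10.png",robot.snapshot(n)["frame"][:,:,::-1])
crop("pics/side10.png","pics/s10t.png",190,110,270,220,6)
E
```

```text
t 10.5 pos [580.6 164.2  80.4] inT [-16.8  78.3] inH [104.8 423.1] yaw -5.7 tiltz [-0.0008 -0.0003] F [ 0.5  0.3 -1.1] tq [ 0.   -0.05  0.02] open 23.0 q [ 0.28  0.32 -0.17  1.07 -0.    0.37]
```

View pics/s10t.png

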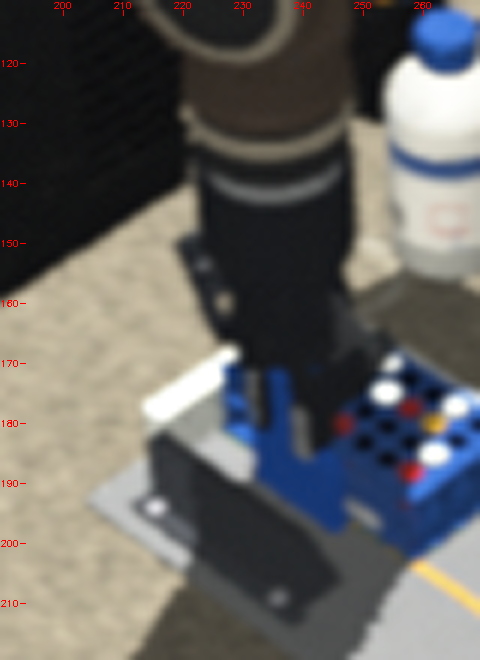

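```bash
python3 -m creep '[{"tx":-0.001,"ty":0,"tz":0.001,"wx":0,"wy":0,"wz":0},{"tx":-0.002,"ty":0,"tz":0.002,"wx":0,"wy":0,"wz":0},{"tx":-0.003,"ty":0,"tz":0.002,"wx":0,"wy":0,"wz":0}]' |grep -E 'pos|force'
python3 -m creep '[{"tx":-0.001,"ty":0,"tz":0,"wx":0,"wy":0,"wz":0},{"tx":-0.002,"ty":0,"tz":0,"wx":0,"wy":0,"wz":0}]'  |grep -E 'pos|force'
python3 -m creep '[{"tx":-0.001,"ty":0,"tz":0,"wx":0,"wy":0,"wz":0},{"tx":-0.0015,"ty":0,"tz":0,"wx":0,"wy":0,"wz":0}]'  |grep -E 'pos|force'
python3 -c "
from d import *
st()"
```

```text
eef_pos: [584.2, 164.3, 79.1]
wrist_force: [0.0, -0.5, 0.0]
eef_pos: [586.1, 164.1, 78.9]
wrist_force: [0.2, 0.2, -0.7]
eef_pos: [586.7, 163.9, 78.7]
wrist_force: [-5.1, 0.8, 1.9]
t 11.18 pos [586.7 163.9  78.7] inT [-10.7  78.6] inH [110.8 422.3] yaw -5.66 tiltz [-0.0016  0.0003] F [-5.1  0.8  1.9] tq [0.2  0.93 0.14] open 23.1 q [ 0.27  0.34 -0.16  1.08  0.    0.37]
```

```bash
python3 -m creep '[{"tx":-0.001,"ty":0,"tz":0.0005,"wx":0,"wy":0,"wz":0},{"tx":-0.0015,"ty":0,"tz":0.0005,"wx":0,"wy":0,"wz":0},{"tx":-0.0015,"ty":0,"tz":0.0005,"wx":0,"wy":0,"wz":0}]'  |grep -E 'pos|force'
python3 -c "
from d import *
st()"
```

```text
eef_pos: [586.9, 163.9, 77.8]
wrist_force: [-7.8, 0.9, 1.5]
t 11.43 pos [586.9 163.9  77.8] inT [-10.6  78.6] inH [111.  422.2] yaw -5.64 tiltz [-0.0041  0.0005] F [-7.8  0.9  1.5] tq [0.22 1.52 0.15] open 23.1 q [ 0.27  0.34 -0.16  1.08  0.    0.37]
```

```bash
python3 -m creep '[{"tx":0.002,"ty":0,"tz":0.0,"wx":0,"wy":0,"wz":0},{"tx":0.002,"ty":0,"tz":0.001,"wx":0,"wy":0,"wz":0},{"tx":0.002,"ty":0,"tz":0.002,"wx":0,"wy":0,"wz":0},{"tx":0.002,"ty":0,"tz":0.002,"wx":0,"wy":0,"wz":0}]'  |grep -E 'pos|force'
python3 -c "
from d import *
st()"
```

```text
eef_pos: [586.7, 164.0, 76.9]
wrist_force: [-4.4, -0.0, 4.9]
t 11.77 pos [586.7 164.   76.9] inT [-10.8  78.7] inH [110.8 422.3] yaw -5.67 tiltz [0.0001 0.0003] F [-4.4 -0.   4.9] tq [0.02 0.94 0.1 ] open 23.6 q [ 0.27  0.34 -0.17  1.07  0.    0.37]
```

```bash
python3 -m creep '[{"tx":0.0005,"ty":0,"tz":-0.0005,"wx":0,"wy":0,"wz":0},{"tx":0.0005,"ty":0,"tz":-0.0005,"wx":0,"wy":0,"wz":0},{"tx":0.0005,"ty":0,"tz":-0.001,"wx":0,"wy":0,"wz":0}]' 0.05 |grep -E 'pos|force|open'
python3 -m creep '[{"tx":0,"ty":0,"tz":-0.01,"wx":0,"wy":0,"wz":0},{"tx":0,"ty":0,"tz":-0.035,"wx":0,"wy":0,"wz":0},{"tx":0,"ty":0,"tz":-0.075,"wx":0,"wy":0,"wz":0},{"tx":0,"ty":0,"tz":-0.1,"wx":0,"wy":0,"wz":0},{"tx":0.01,"ty":-0.04,"tz":-0.1,"wx":0,"wy":0,"wz":0},{"tx":0.02,"ty":-0.08,"tz":-0.1,"wx":0,"wy":0,"wz":0},{"tx":0.03,"ty":-0.1,"tz":-0.1,"wx":0,"wy":0,"wz":0},{"tx":0.03,"ty":-0.1,"tz":-0.1,"wx":0,"wy":0,"wz":0}]'   |grep -E 'pos|force'
python3 - <<'E'
from d import *
st();delta('H',-32,0,165)
import cv2
from h import crop
for n in("side","top"): cv2.imwrite(f"pics/{n}11.png",robot.snapshot(n)["frame"][:,:,::-1])
crop("pics/side11.png","pics/s11t.png",190,140,280,220,8)
crop("pics/top11.png","pics/t11t.png",170,160,260,240,8)
E
```

```text
eef_pos: [586.8, 163.9, 77.3]
wrist_force: [-0.4, -0.0, -0.3]
opening: 49.7
eef_pos: [545.0, 64.2, 178.7]
wrist_force: [0.9, -0.7, -0.2]
t 12.68 pos [545.   64.2 178.7] inT [-42.3 -24.8] inH [ 59.2 327.3] yaw -5.89 tiltz [ 0.0005 -0.0012] F [ 0.9 -0.7 -0.2] tq [ 0.03 -0.01 -0.01] open 49.7 q [ 0.12  0.18 -0.14  1.25 -0.    0.22]
t 12.68 target [ 487.5 -270.7  165. ] tool delta m [ 0.0228 -0.339   0.014 ] wz -11.72
```

View pics/s11t.png

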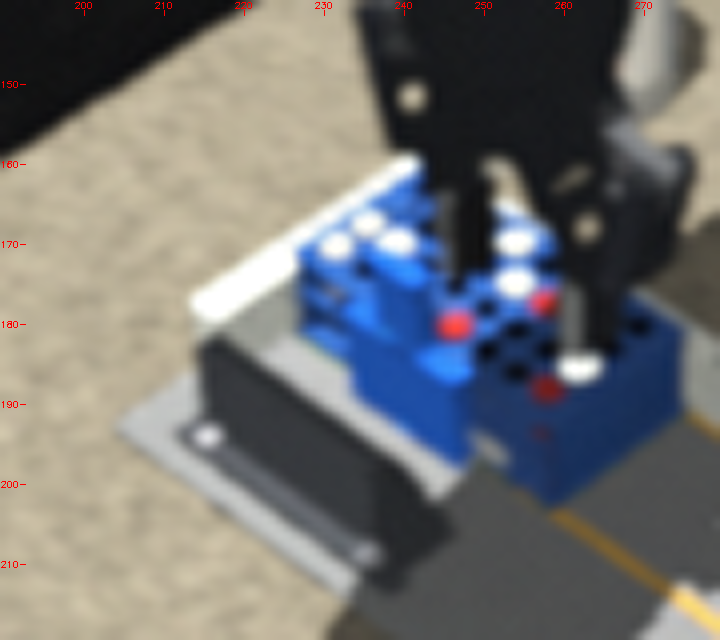

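View pics/t11t.png

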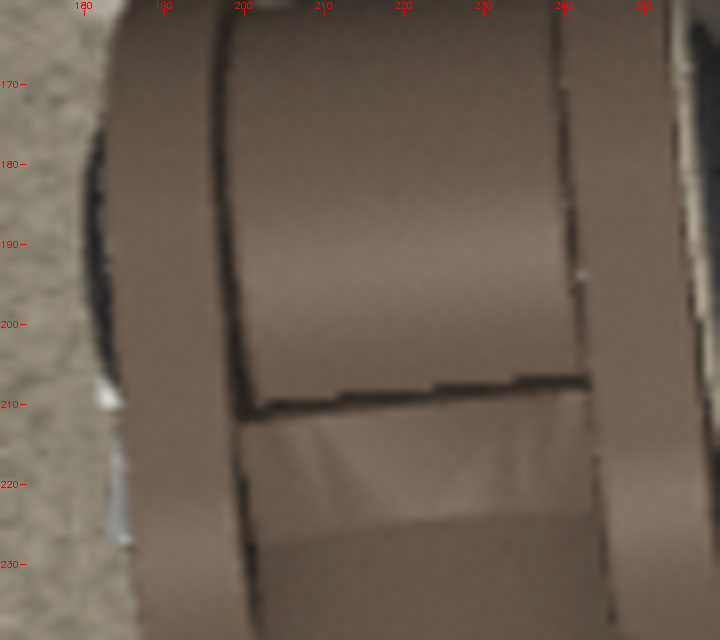

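The first spacer stands upright against the rack. Fetching the second one (H x = -32).

```bash
python3 -m creep '[{"tx":0.022,"ty":-0.339,"tz":0.0,"wx":0,"wy":0,"wz":-11.6},{"tx":0.022,"ty":-0.339,"tz":0.0,"wx":0,"wy":0,"wz":-11.6},{"tx":0.022,"ty":-0.339,"tz":0.0,"wx":0,"wy":0,"wz":-11.6},{"tx":0.022,"ty":-0.339,"tz":0.0,"wx":0,"wy":0,"wz":-11.6},{"tx":0.022,"ty":-0.339,"tz":0.0,"wx":0,"wy":0,"wz":-11.6},{"tx":0.022,"ty":-0.339,"tz":0.0,"wx":0,"wy":0,"wz":-11.6},{"tx":0.022,"ty":-0.339,"tz":0.0,"wx":0,"wy":0,"wz":-11.6},{"tx":0.022,"ty":-0.339,"tz":0.0,"wx":0,"wy":0,"wz":-11.6}]'   |grep -E 'pos|force'
python3 -m creep '[{"tx":0,"ty":0,"tz":0.0,"wx":0,"wy":0,"wz":0},{"tx":0,"ty":0,"tz":0.0,"wx":0,"wy":0,"wz":0},{"tx":0,"ty":0,"tz":0.0,"wx":0,"wy":0,"wz":0},{"tx":0,"ty":0,"tz":0.0,"wx":0,"wy":0,"wz":0}]'   |grep -E 'pos|force'
python3 -c "
from d import *
st();delta('H',-32,0,79)"
```

```text
eef_pos: [493.4, -259.7, 177.6]
wrist_force: [0.4, 0.5, 0.4]
eef_pos: [493.5, -256.9, 177.2]
wrist_force: [0.0, 0.8, -0.3]
t 13.78 pos [ 493.5 -256.9  177.2] inT [ -61.7 -349.4] inH [-24.7  13. ] yaw 6.03 tiltz [0.     0.0004] F [ 0.   0.8 -0.3] tq [0.04 0.   0.01] open 50.3 q [-0.48  0.19 -0.12  1.25  0.   -0.59]
t 13.78 target [ 487.5 -270.7   79. ] tool delta m [ 0.0074 -0.0131  0.0982] wz 0.2
```

```bash
python3 -m creep '[{"tx":0.0074,"ty":-0.013,"tz":0.02,"wx":0,"wy":0,"wz":0.2},{"tx":0.0074,"ty":-0.013,"tz":0.045,"wx":0,"wy":0,"wz":0.2},{"tx":0.0074,"ty":-0.013,"tz":0.055,"wx":0,"wy":0,"wz":0.2},{"tx":0.0074,"ty":-0.013,"tz":0.07,"wx":0,"wy":0,"wz":0.2},{"tx":0.0074,"ty":-0.013,"tz":0.085,"wx":0,"wy":0,"wz":0.2},{"tx":0.0074,"ty":-0.013,"tz":0.098,"wx":0,"wy":0,"wz":0.2},{"tx":0.0074,"ty":-0.013,"tz":0.098,"wx":0,"wy":0,"wz":0.2},{"tx":0.0074,"ty":-0.013,"tz":0.098,"wx":0,"wy":0,"wz":0.2}]'   |grep -E 'pos|force'
python3 - <<'E'
from d import *
st()
import cv2
from h import crop
for n in("side",): cv2.imwrite(f"pics/{n}12.png",robot.snapshot(n)["frame"][:,:,::-1])
crop("pics/side12.png","pics/s12c.png",300,220,400,320,6)
E
```

```text
eef_pos: [486.8, -270.5, 79.2]
wrist_force: [0.9, 0.3, 0.9]
t 14.45 pos [ 486.8 -270.5   79.2] inT [ -67.  -363.6] inH [-32.7   0.2] yaw 5.83 tiltz [-0.0012  0.0008] F [0.9 0.3 0.9] tq [ 0.01 -0.02 -0.01] open 49.8 q [-0.51  0.24 -0.29  1.04  0.   -0.61]
```

View pics/s12c.png

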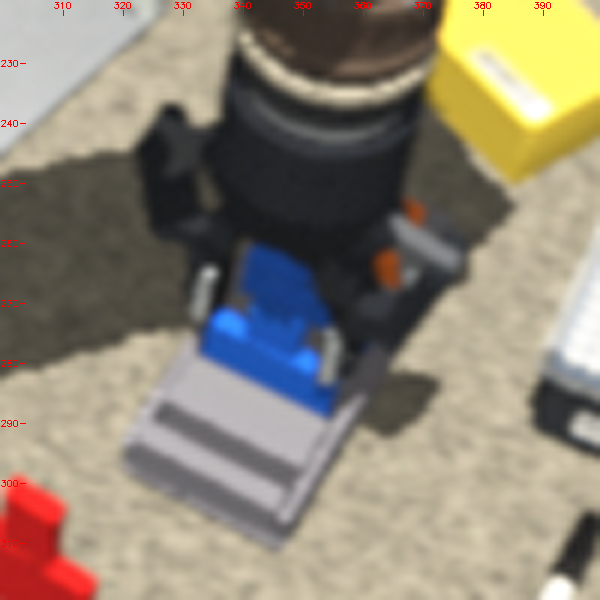

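Fingers straddle the second spacer. Closing, then lifting.

```bash
python3 -m creep '[{"tx":0,"ty":0,"tz":0,"wx":0,"wy":0,"wz":0},{"tx":0,"ty":0,"tz":0,"wx":0,"wy":0,"wz":0},{"tx":0,"ty":0,"tz":0,"wx":0,"wy":0,"wz":0},{"tx":0,"ty":0,"tz":0,"wx":0,"wy":0,"wz":0}]' 0 50
python3 -c "
from d import *
st()"
python3 -m creep '[{"tx":0,"ty":0,"tz":-0.006,"wx":0,"wy":0,"wz":0},{"tx":0,"ty":0,"tz":-0.02,"wx":0,"wy":0,"wz":0},{"tx":0,"ty":0,"tz":-0.045,"wx":0,"wy":0,"wz":0},{"tx":0,"ty":0,"tz":-0.08,"wx":0,"wy":0,"wz":0},{"tx":0,"ty":0,"tz":-0.1,"wx":0,"wy":0,"wz":0},{"tx":0,"ty":0,"tz":-0.1,"wx":0,"wy":0,"wz":0},{"tx":0,"ty":0,"tz":-0.1,"wx":0,"wy":0,"wz":0}]'
python3 - <<'E'
from d import *
st();delta('T',-30,78,180)
E
```

```text
t: 14.83
eef_pos: [487.5, -272.1, 80.5]
ee_rot: [[-0.995, -0.1, 0.002], [-0.1, 0.995, -0.001], [-0.002, -0.001, -1.0]]
wrist_force: [0.7, 0.8, 7.0]
opening: 23.3
t 14.83 pos [ 487.5 -272.1   80.5] inT [ -66.2 -365.1] inH [-32.2  -1.4] yaw 5.73 tiltz [ 0.0021 -0.0007] F [0.7 0.8 7. ] tq [ 0.24 -0.01  0.02] open 23.3 q [-0.51  0.24 -0.28  1.04  0.   -0.61]
t: 15.42
eef_pos: [487.3, -272.4, 180.7]
ee_rot: [[-0.995, -0.099, 0.002], [-0.099, 0.995, -0.001], [-0.002, -0.002, -1.0]]
wrist_force: [0.1, 0.3, -1.0]
opening: 23.2
t 15.42 pos [ 487.3 -272.4  180.7] inT [ -66.3 -365.4] inH [-32.4  -1.7] yaw 5.71 tiltz [ 0.0023 -0.0014] F [ 0.1  0.3 -1. ] tq [ 0.01 -0.    0.01] open 23.2 q [-0.51  0.2  -0.12  1.26 -0.   -0.61]
t 15.42 target [567.5 165.2 180. ] tool delta m [-1.233e-01  4.275e-01  3.000e-04] wz 11.41
```

```bash
python3 -m creep '[{"tx":-0.118,"ty":0.425,"tz":0,"wx":0,"wy":0,"wz":11.4},{"tx":-0.118,"ty":0.425,"tz":0,"wx":0,"wy":0,"wz":11.4},{"tx":-0.118,"ty":0.425,"tz":0,"wx":0,"wy":0,"wz":11.4},{"tx":-0.118,"ty":0.425,"tz":0,"wx":0,"wy":0,"wz":11.4},{"tx":-0.118,"ty":0.425,"tz":0,"wx":0,"wy":0,"wz":11.4},{"tx":-0.118,"ty":0.425,"tz":0,"wx":0,"wy":0,"wz":11.4},{"tx":-0.118,"ty":0.425,"tz":0,"wx":0,"wy":0,"wz":11.4},{"tx":-0.118,"ty":0.425,"tz":0,"wx":0,"wy":0,"wz":11.4}]' | grep pos
python3 -m creep '[{"tx":0,"ty":0,"tz":0.0,"wx":0,"wy":0,"wz":0},{"tx":0,"ty":0,"tz":0.0,"wx":0,"wy":0,"wz":0},{"tx":0,"ty":0,"tz":0.0,"wx":0,"wy":0,"wz":0}]'   |grep -E 'pos|force'
python3 -c "
from d import *
st();delta('T',-24.5,78,180)"
```

```text
eef_pos: [542.0, 55.5, 177.7]
eef_pos: [542.2, 53.8, 177.8]
wrist_force: [-0.3, -0.3, -0.1]
t 16.33 pos [542.2  53.8 177.8] inT [-44.1 -35.4] inH [ 55.3 317.2] yaw -5.63 tiltz [-0.0027 -0.0007] F [-0.3 -0.3 -0.1] tq [ 0.01  0.04 -0.05] open 23.5 q [ 0.1   0.18 -0.15  1.25 -0.    0.2 ]
t 16.33 target [573.  164.7 180. ] tool delta m [-0.0198  0.1134 -0.0023] wz 0.07
```

```bash
python3 -m creep '[{"tx":-0.01,"ty":0.04,"tz":-0.002,"wx":0,"wy":0,"wz":0},{"tx":-0.0195,"ty":0.08,"tz":-0.002,"wx":0,"wy":0,"wz":0},{"tx":-0.0195,"ty":0.105,"tz":-0.002,"wx":0,"wy":0,"wz":0},{"tx":-0.0195,"ty":0.1135,"tz":-0.002,"wx":0,"wy":0,"wz":0},{"tx":-0.0195,"ty":0.1135,"tz":-0.002,"wx":0,"wy":0,"wz":0},{"tx":-0.0195,"ty":0.1135,"tz":-0.002,"wx":0,"wy":0,"wz":0},{"tx":-0.0195,"ty":0.1135,"tz":-0.002,"wx":0,"wy":0,"wz":0}]' | grep pos
python3 - <<'E'
from d import *
st();delta('T',-24.5,78,85)
import cv2
from h import crop
for n in("side","top"): cv2.imwrite(f"pics/{n}13.png",robot.snapshot(n)["frame"][:,:,::-1])
crop("pics/side13.png","pics/s13t.png",190,100,280,220,6)
crop("pics/top13.png","pics/t13t.png",170,160,260,240,8)
E
```

```text
eef_pos: [573.3, 162.7, 181.1]
t 16.92 pos [573.3 162.7 181.1] inT [-23.9  76.1] inH [ 97.4 422.4] yaw -5.8 tiltz [-0.0006 -0.0008] F [-0.1  0.3 -0.8] tq [ 0.05  0.02 -0.04] open 23.2 q [ 0.28  0.27 -0.02  1.28 -0.    0.38]
t 16.92 target [573.  164.7  85. ] tool delta m [0.0005 0.002  0.0961] wz -0.1
```

View pics/s13t.png

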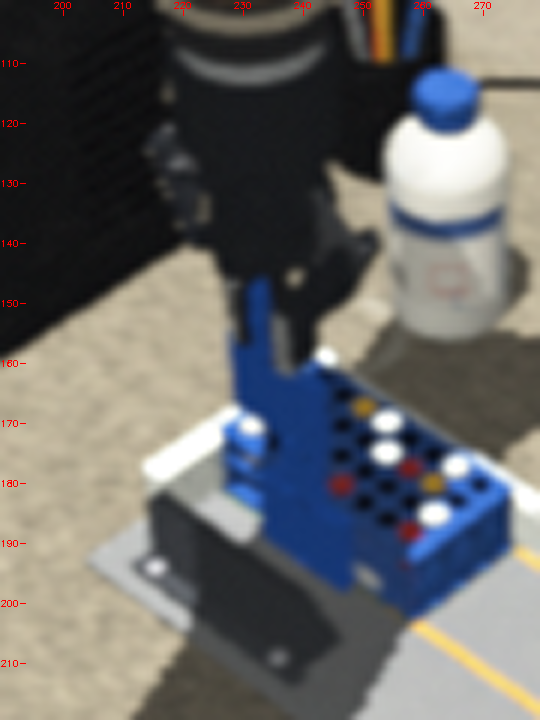

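```bash
python3 -m creep '[{"tx":0.0005,"ty":0.001,"tz":0.02,"wx":0,"wy":0,"wz":0},{"tx":0.0005,"ty":0.002,"tz":0.04,"wx":0,"wy":0,"wz":0},{"tx":0.0005,"ty":0.002,"tz":0.058,"wx":0,"wy":0,"wz":0},{"tx":0.0005,"ty":0.002,"tz":0.075,"wx":0,"wy":0,"wz":0},{"tx":0.0005,"ty":0.002,"tz":0.088,"wx":0,"wy":0,"wz":0},{"tx":0.0005,"ty":0.002,"tz":0.097,"wx":0,"wy":0,"wz":0},{"tx":0.0005,"ty":0.002,"tz":0.1,"wx":0,"wy":0,"wz":0},{"tx":0.0005,"ty":0.002,"tz":0.1,"wx":0,"wy":0,"wz":0}]' | grep -E "pos|force"
python3 - <<'E'
from d import *
st()
E
```

```text
eef_pos: [573.2, 165.9, 81.2]
wrist_force: [0.6, -0.5, -1.1]
t 17.68 pos [573.2 165.9  81.2] inT [-24.4  79.3] inH [ 97.5 425.7] yaw -5.74 tiltz [-0.0004 -0.0003] F [ 0.6 -0.5 -1.1] tq [-0.07  0.17 -0.04] open 23.7 q [ 0.28  0.31 -0.19  1.07 -0.    0.38]
```

```bash
python3 -m creep '[{"tx":-0.001,"ty":-0.001,"tz":0.001,"wx":0,"wy":0,"wz":0},{"tx":-0.002,"ty":-0.001,"tz":0.002,"wx":0,"wy":0,"wz":0},{"tx":-0.003,"ty":-0.001,"tz":0.002,"wx":0,"wy":0,"wz":0}]' |grep -E 'pos|force'
python3 -m creep '[{"tx":-0.001,"ty":0,"tz":0,"wx":0,"wy":0,"wz":0},{"tx":-0.002,"ty":0,"tz":0,"wx":0,"wy":0,"wz":0}]'  |grep -E 'pos|force'
python3 -m creep '[{"tx":-0.001,"ty":0,"tz":0,"wx":0,"wy":0,"wz":0},{"tx":-0.001,"ty":0,"tz":0,"wx":0,"wy":0,"wz":0}]'  |grep -E 'pos|force'
python3 -c "
from d import *
st()"
```

```text
eef_pos: [575.5, 165.6, 80.1]
wrist_force: [-6.0, 0.4, 4.6]
eef_pos: [576.3, 165.5, 80.0]
wrist_force: [-13.0, -0.3, 8.7]
eef_pos: [576.5, 165.5, 79.9]
wrist_force: [-12.3, 0.0, 7.7]
t 18.27 pos [576.5 165.5  79.9] inT [-21.1  79.1] inH [100.8 424.9] yaw -5.63 tiltz [-0.005   0.0011] F [-12.3   0.    7.7] tq [0.16 2.48 0.04] open 23.6 q [ 0.28  0.32 -0.18  1.08  0.    0.38]
```

```bash
python3 -m creep '[{"tx":0.002,"ty":0,"tz":0,"wx":0,"wy":0,"wz":0},{"tx":0.003,"ty":0,"tz":0,"wx":0,"wy":0,"wz":0},{"tx":0.003,"ty":0,"tz":0,"wx":0,"wy":0,"wz":0}]' |grep -E 'pos|force'
python3 - <<'E'
from d import *
st()
import cv2
from h import crop
for n in("side","top"): cv2.imwrite(f"pics/{n}14.png",robot.snapshot(n)["frame"][:,:,::-1])
crop("pics/side14.png","pics/s14t.png",200,140,270,220,8)
crop("pics/top14.png","pics/t14t.png",170,160,260,240,8)
E
```

```text
eef_pos: [576.2, 165.6, 79.8]
wrist_force: [-2.3, 0.2, 4.4]
t 18.52 pos [576.2 165.6  79.8] inT [-21.4  79.2] inH [100.5 425. ] yaw -5.67 tiltz [0.0005 0.0003] F [-2.3  0.2  4.4] tq [-0.02  0.81 -0.02] open 23.5 q [ 0.28  0.32 -0.19  1.07  0.    0.38]
```

View pics/s14t.png

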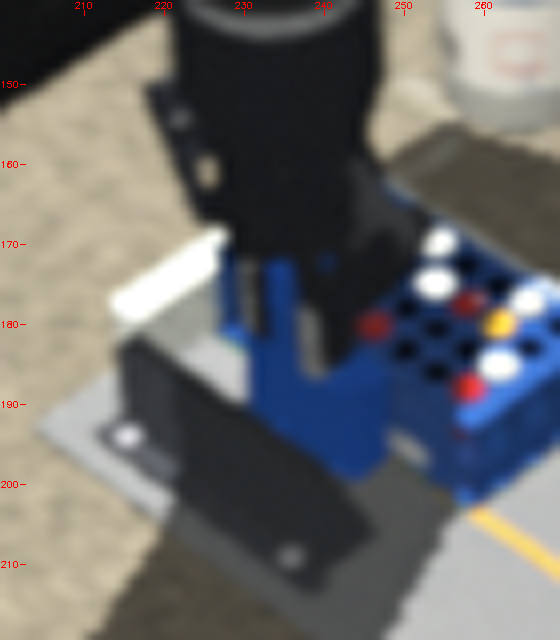

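View pics/t14t.png

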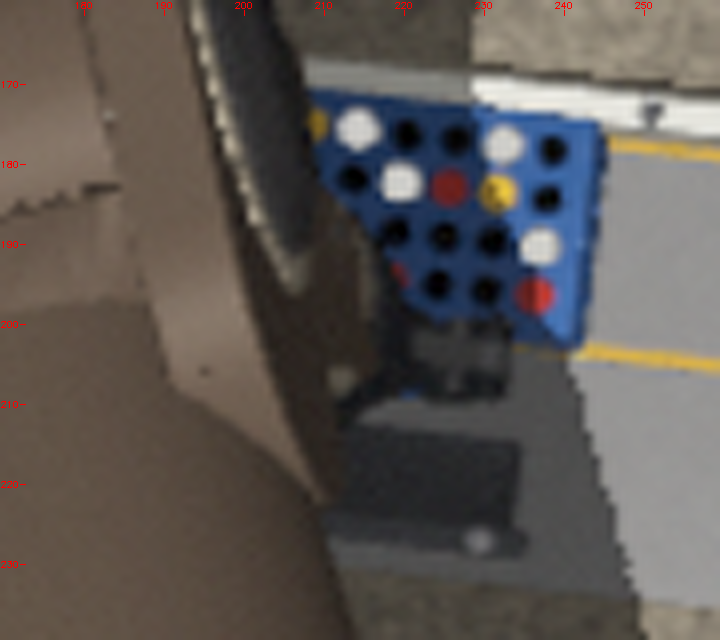

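```bash
python3 -m creep '[{"tx":0.0005,"ty":0,"tz":0.001,"wx":0,"wy":0,"wz":0},{"tx":0.0005,"ty":0,"tz":0.001,"wx":0,"wy":0,"wz":0}]' |grep -E 'pos|force'
```

```text
eef_pos: [576.2, 165.6, 79.7]
wrist_force: [-4.6, -0.4, 10.4]
```

```bash
python3 -m creep '[{"tx":0.0005,"ty":0,"tz":-0.002,"wx":0,"wy":0,"wz":0},{"tx":0.0005,"ty":0,"tz":-0.0025,"wx":0,"wy":0,"wz":0}]'  |grep -E 'pos|force|open'
python3 -m creep '[{"tx":0,"ty":0,"tz":0,"wx":0,"wy":0,"wz":0},{"tx":0,"ty":0,"tz":0,"wx":0,"wy":0,"wz":0},{"tx":0,"ty":0,"tz":0,"wx":0,"wy":0,"wz":0}]' 0.05 |grep -E 'pos|force|open'
python3 -m creep '[{"tx":0,"ty":0,"tz":-0.01,"wx":0,"wy":0,"wz":0},{"tx":0,"ty":0,"tz":-0.035,"wx":0,"wy":0,"wz":0},{"tx":0,"ty":0,"tz":-0.075,"wx":0,"wy":0,"wz":0},{"tx":0,"ty":0,"tz":-0.1,"wx":0,"wy":0,"wz":0},{"tx":0.01,"ty":-0.04,"tz":-0.1,"wx":0,"wy":0,"wz":0},{"tx":0.02,"ty":-0.08,"tz":-0.1,"wx":0,"wy":0,"wz":0},{"tx":0.02,"ty":-0.12,"tz":-0.1,"wx":0,"wy":0,"wz":0},{"tx":0.02,"ty":-0.15,"tz":-0.1,"wx":0,"wy":0,"wz":0}]'   |grep -E 'pos|force'
python3 - <<'E'
from d import *
st();delta('H',57,0,185)
import cv2
from h import crop
for n in("side","top"): cv2.imwrite(f"pics/{n}15.png",robot.snapshot(n)["frame"][:,:,::-1])
crop("pics/side15.png","pics/s15t.png",190,140,280,220,8)
crop("pics/top15.png","pics/t15t.png",170,160,260,240,8)
E
```

```text
eef_pos: [575.9, 165.6, 81.1]
wrist_force: [0.3, 0.4, -1.1]
opening: 23.1
eef_pos: [575.5, 165.5, 80.5]
wrist_force: [0.2, 0.6, -0.1]
opening: 50.0
eef_pos: [539.7, 16.2, 182.1]
wrist_force: [-0.6, 0.0, -0.3]
t 19.87 pos [539.7  16.2 182.1] inT [-42.8 -73. ] inH [ 49.1 280.1] yaw -5.68 tiltz [ 0.0014 -0.0006] F [-0.6  0.  -0.3] tq [ 0.   -0.01  0.  ] open 50.0 q [ 0.03  0.16 -0.15  1.25 -0.    0.13]
t 19.87 target [ 576.1 -261.6  185. ] tool delta m [-0.0637 -0.2729 -0.0027] wz -11.51
```

View pics/s15t.png

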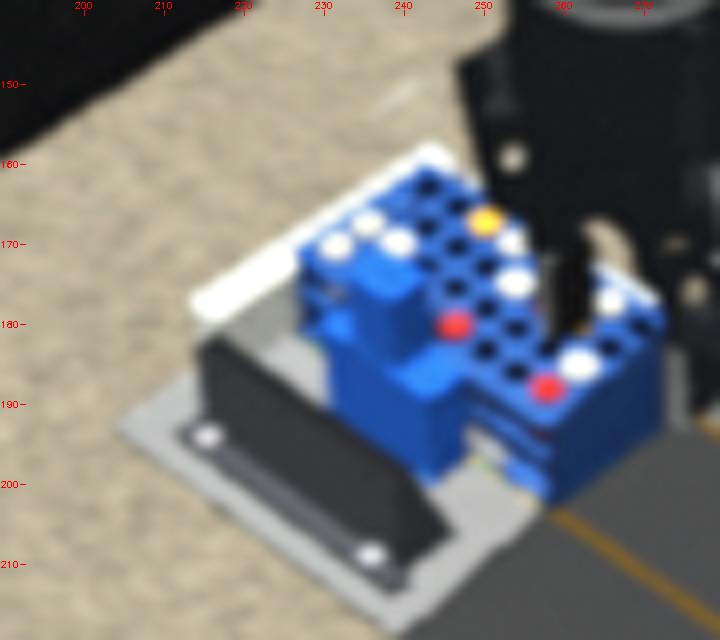

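Both spacers stand flush and upright against the rack. Now the wedge, whose grip is at H x ≈ 57.

```bash
python3 -m creep '[{"tx":-0.064,"ty":-0.273,"tz":0,"wx":0,"wy":0,"wz":-11.5},{"tx":-0.064,"ty":-0.273,"tz":0,"wx":0,"wy":0,"wz":-11.5},{"tx":-0.064,"ty":-0.273,"tz":0,"wx":0,"wy":0,"wz":-11.5},{"tx":-0.064,"ty":-0.273,"tz":0,"wx":0,"wy":0,"wz":-11.5},{"tx":-0.064,"ty":-0.273,"tz":0,"wx":0,"wy":0,"wz":-11.5},{"tx":-0.064,"ty":-0.273,"tz":0,"wx":0,"wy":0,"wz":-11.5},{"tx":-0.064,"ty":-0.273,"tz":0,"wx":0,"wy":0,"wz":-11.5},{"tx":-0.064,"ty":-0.273,"tz":0,"wx":0,"wy":0,"wz":-11.5}]' | grep pos
python3 -m creep '[{"tx":0,"ty":0,"tz":0.0,"wx":0,"wy":0,"wz":0},{"tx":0,"ty":0,"tz":0.0,"wx":0,"wy":0,"wz":0},{"tx":0,"ty":0,"tz":0.0,"wx":0,"wy":0,"wz":0}]'   |grep -E 'pos|force'
python3 -c "
from d import *
st();delta('H',57,0,105)"
```

```text
eef_pos: [577.8, -265.1, 180.5]
eef_pos: [577.3, -258.4, 181.0]
wrist_force: [-0.7, -0.2, 0.2]
t 20.88 pos [ 577.3 -258.4  181. ] inT [  21.9 -342.6] inH [58.6  3. ] yaw 5.9 tiltz [0.     0.0003] F [-0.7 -0.2  0.2] tq [ 0.03 -0.01 -0.05] open 49.9 q [-0.42  0.34  0.07  1.3   0.   -0.52]
t 20.88 target [ 576.1 -261.6  105. ] tool delta m [ 0.0016 -0.0031  0.076 ] wz 0.07
```

```bash
python3 -m creep '[{"tx":0.001,"ty":-0.003,"tz":0.02,"wx":0,"wy":0,"wz":0},{"tx":0.001,"ty":-0.003,"tz":0.045,"wx":0,"wy":0,"wz":0},{"tx":0.001,"ty":-0.003,"tz":0.065,"wx":0,"wy":0,"wz":0},{"tx":0.001,"ty":-0.003,"tz":0.08,"wx":0,"wy":0,"wz":0},{"tx":0.001,"ty":-0.003,"tz":0.09,"wx":0,"wy":0,"wz":0},{"tx":0.001,"ty":-0.003,"tz":0.098,"wx":0,"wy":0,"wz":0},{"tx":0.001,"ty":-0.003,"tz":0.098,"wx":0,"wy":0,"wz":0},{"tx":0.001,"ty":-0.003,"tz":0.098,"wx":0,"wy":0,"wz":0}]' | grep -E "pos|force"
python3 - <<'E'
from d import *
st()
import cv2
from h import crop
for n in("side","top"): cv2.imwrite(f"pics/{n}16.png",robot.snapshot(n)["frame"][:,:,::-1])
crop("pics/side16.png","pics/s16c.png",310,200,410,300,6)
crop("pics/top16.png","pics/t16t.png",180,160,260,240,8)
E
```

```text
eef_pos: [576.7, -262.3, 83.3]
wrist_force: [-0.3, -0.2, 0.3]
t 21.55 pos [ 576.7 -262.3   83.3] inT [  21.6 -346.5] inH [57.6 -0.7] yaw 5.87 tiltz [ 0.0003 -0.0001] F [-0.3 -0.2  0.3] tq [0.03 0.04 0.01] open 50.0 q [-0.43  0.38 -0.09  1.1   0.   -0.53]
```

View pics/s16c.png

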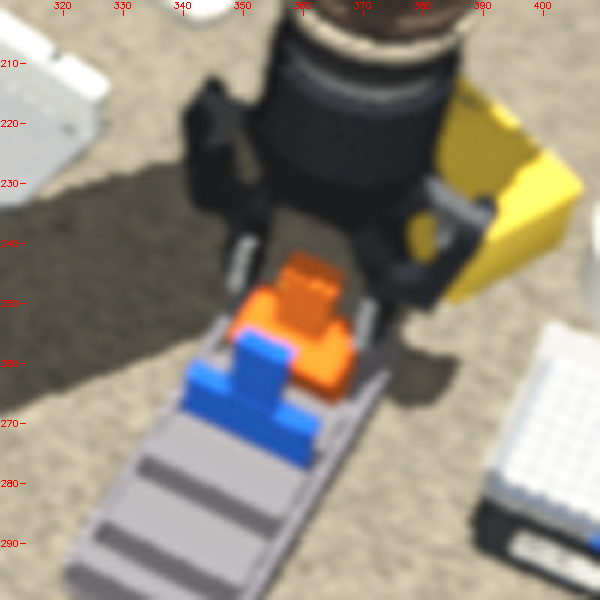

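View pics/t16t.png

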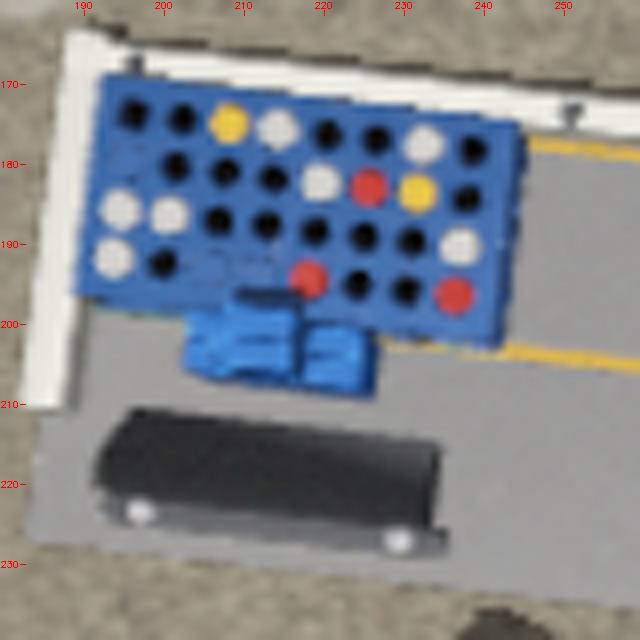

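```bash
python3 -m creep '[{"tx":0,"ty":0.0005,"tz":0,"wx":0,"wy":0,"wz":0},{"tx":0,"ty":0.0005,"tz":0,"wx":0,"wy":0,"wz":0},{"tx":0,"ty":0.0005,"tz":0,"wx":0,"wy":0,"wz":0},{"tx":0,"ty":0.0005,"tz":0,"wx":0,"wy":0,"wz":0}]' 0 110
python3 -c "
from d import *
st()"
python3 -m creep '[{"tx":0,"ty":0,"tz":-0.006,"wx":0,"wy":0,"wz":0},{"tx":0,"ty":0,"tz":-0.02,"wx":0,"wy":0,"wz":0},{"tx":0,"ty":0,"tz":-0.045,"wx":0,"wy":0,"wz":0},{"tx":0,"ty":0,"tz":-0.08,"wx":0,"wy":0,"wz":0},{"tx":0,"ty":0,"tz":-0.105,"wx":0,"wy":0,"wz":0},{"tx":0,"ty":0,"tz":-0.105,"wx":0,"wy":0,"wz":0},{"tx":0,"ty":0,"tz":-0.105,"wx":0,"wy":0,"wz":0}]' >/dev/null
python3 - <<'E'
from d import *
st();delta('T',-38,78,190)
import cv2
from h import crop
for n in("side","top"): cv2.imwrite(f"pics/{n}17.png",robot.snapshot(n)["frame"][:,:,::-1])
crop("pics/side17.png","pics/s17c.png",310,150,410,290,5)
E
```

```text
t: 21.98
eef_pos: [577.0, -262.7, 83.9]
ee_rot: [[-0.995, -0.101, 0.002], [-0.101, 0.995, -0.001], [-0.002, -0.001, -1.0]]
wrist_force: [0.1, -0.0, 5.6]
opening: 21.9
t 21.98 pos [ 577.  -262.7   83.9] inT [  21.9 -346.9] inH [57.8 -1.2] yaw 5.81 tiltz [ 0.0018 -0.0008] F [ 0.1 -0.   5.6] tq [0.08 0.09 0.06] open 21.9 q [-0.43  0.37 -0.09  1.1   0.   -0.53]
t 22.57 pos [ 577.2 -262.7  189.6] inT [  22.1 -346.9] inH [58.  -1.2] yaw 5.82 tiltz [ 0.0029 -0.0014] F [-1.1 -0.8 -0.9] tq [-0.02  0.01 -0.02] open 22.3 q [-0.43  0.34  0.09  1.32 -0.   -0.53]
t 22.57 target [559.5 166.  190. ] tool delta m [-0.0259  0.4283 -0.001 ] wz 11.52
```

View pics/s17c.png

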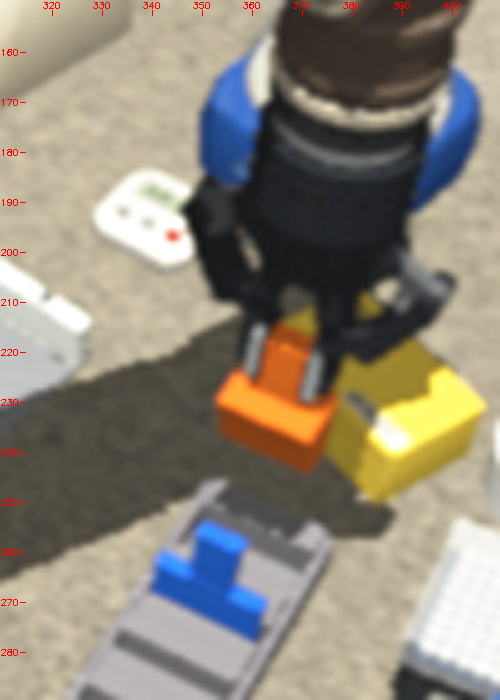

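The wedge is held upright with its grip between the pads. I'll carry it over the gap, with the TCP at tray x ≈ -41.

```bash
python3 -m creep '[{"tx":-0.02,"ty":0.424,"tz":0,"wx":0,"wy":0,"wz":11.5},{"tx":-0.02,"ty":0.424,"tz":0,"wx":0,"wy":0,"wz":11.5},{"tx":-0.02,"ty":0.424,"tz":0,"wx":0,"wy":0,"wz":11.5},{"tx":-0.02,"ty":0.424,"tz":0,"wx":0,"wy":0,"wz":11.5},{"tx":-0.02,"ty":0.424,"tz":0,"wx":0,"wy":0,"wz":11.5},{"tx":-0.02,"ty":0.424,"tz":0,"wx":0,"wy":0,"wz":11.5},{"tx":-0.02,"ty":0.424,"tz":0,"wx":0,"wy":0,"wz":11.5},{"tx":-0.02,"ty":0.424,"tz":0,"wx":0,"wy":0,"wz":11.5}]' | grep pos
python3 -m creep '[{"tx":0,"ty":0,"tz":0.0,"wx":0,"wy":0,"wz":0},{"tx":0,"ty":0,"tz":0.0,"wx":0,"wy":0,"wz":0},{"tx":0,"ty":0,"tz":0.0,"wx":0,"wy":0,"wz":0}]'   |grep -E 'pos|force'
python3 -c "
from d import *
st();delta('T',-41,78.5,185)"
```

```text
eef_pos: [556.8, 71.8, 185.9]
eef_pos: [557.6, 70.1, 186.3]
wrist_force: [-0.8, -0.9, -1.3]
t 23.58 pos [557.6  70.1 186.3] inT [-30.4 -17.6] inH [ 72.3 331.9] yaw -5.62 tiltz [-0.0025 -0.0008] F [-0.8 -0.9 -1.3] tq [-0.02 -0.   -0.02] open 22.2 q [ 0.13  0.2  -0.09  1.28 -0.    0.22]
t 23.58 target [556.6 166.8 185. ] tool delta m [0.0104 0.0961 0.0013] wz 0.08
```

```bash
python3 -m creep '[{"tx":0.005,"ty":0.035,"tz":0,"wx":0,"wy":0,"wz":0},{"tx":0.0104,"ty":0.07,"tz":0,"wx":0,"wy":0,"wz":0},{"tx":0.0104,"ty":0.09,"tz":0,"wx":0,"wy":0,"wz":0},{"tx":0.0104,"ty":0.096,"tz":0,"wx":0,"wy":0,"wz":0},{"tx":0.0104,"ty":0.096,"tz":0,"wx":0,"wy":0,"wz":0},{"tx":0.0104,"ty":0.096,"tz":0,"wx":0,"wy":0,"wz":0},{"tx":0.0104,"ty":0.096,"tz":0,"wx":0,"wy":0,"wz":0}]' | grep pos
python3 - <<'E'
from d import *
st();delta('T',-41,78.5,117)
E
```

```text
eef_pos: [557.5, 164.9, 187.5]
t 24.17 pos [557.5 164.9 187.5] inT [-39.9  76.7] inH [ 81.8 426.2] yaw -5.8 tiltz [-0.0007 -0.0007] F [-0.2 -0.4  0. ] tq [-0.02 -0.03 -0.01] open 21.9 q [ 0.29  0.24 -0.05  1.29 -0.    0.39]
t 24.17 target [556.6 166.8 117. ] tool delta m [0.001  0.0019 0.0705] wz -0.1
```

```bash
python3 -m creep '[{"tx":0.001,"ty":0.002,"tz":0.015,"wx":0,"wy":0,"wz":0},{"tx":0.001,"ty":0.002,"tz":0.035,"wx":0,"wy":0,"wz":0},{"tx":0.001,"ty":0.002,"tz":0.05,"wx":0,"wy":0,"wz":0},{"tx":0.001,"ty":0.002,"tz":0.06,"wx":0,"wy":0,"wz":0},{"tx":0.001,"ty":0.002,"tz":0.066,"wx":0,"wy":0,"wz":0},{"tx":0.001,"ty":0.002,"tz":0.066,"wx":0,"wy":0,"wz":0},{"tx":0.001,"ty":0.002,"tz":0.066,"wx":0,"wy":0,"wz":0}]' | grep -E "pos|force"
python3 - <<'E'
from d import *
st()
import cv2
from h import crop
for n in("side","top"): cv2.imwrite(f"pics/{n}18.png",robot.snapshot(n)["frame"][:,:,::-1])
crop("pics/side18.png","pics/s18t.png",195,130,270,220,8)
crop("pics/top18.png","pics/t18t.png",180,170,250,240,8)
E
```

```text
eef_pos: [556.8, 168.3, 122.1]
wrist_force: [-0.9, -0.2, -1.4]
t 24.75 pos [556.8 168.3 122.1] inT [-40.9  80. ] inH [ 81.5 429.6] yaw -5.72 tiltz [ 0.0001 -0.    ] F [-0.9 -0.2 -1.4] tq [-0.    0.03 -0.06] open 22.3 q [ 0.29  0.26 -0.16  1.15 -0.    0.39]
```

View pics/s18t.png

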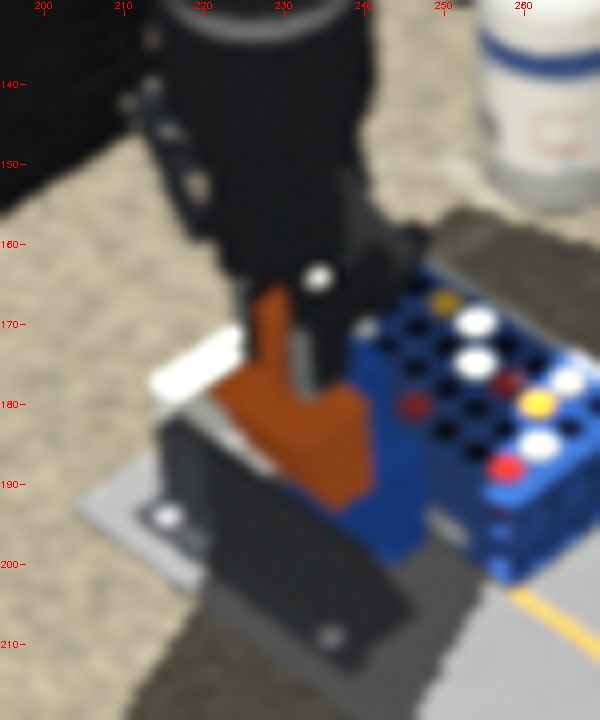

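View pics/t18t.png

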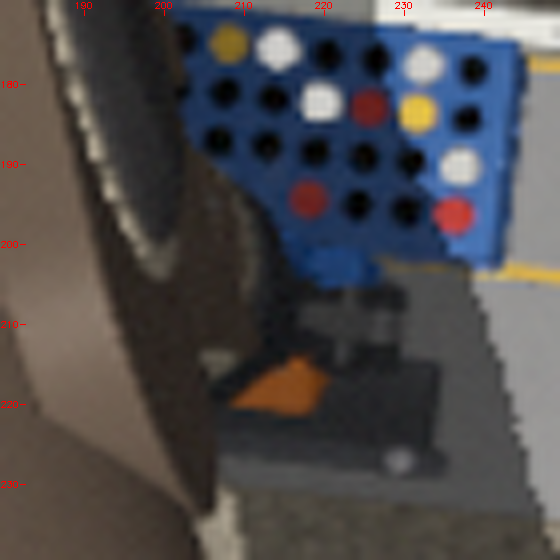

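```bash
python3 -m creep '[{"tx":0,"ty":-0.001,"tz":0.004,"wx":0,"wy":0,"wz":0},{"tx":0,"ty":-0.001,"tz":0.008,"wx":0,"wy":0,"wz":0},{"tx":0,"ty":-0.001,"tz":0.012,"wx":0,"wy":0,"wz":0},{"tx":0,"ty":-0.001,"tz":0.015,"wx":0,"wy":0,"wz":0},{"tx":0,"ty":-0.001,"tz":0.015,"wx":0,"wy":0,"wz":0}]' | grep -E "pos|force"
python3 -m creep '[{"tx":0,"ty":0,"tz":0.002,"wx":0,"wy":0,"wz":0},{"tx":0,"ty":0,"tz":0.003,"wx":0,"wy":0,"wz":0}]' | grep -E "pos|force"
python3 -c "
from d import *
st()"
```

```text
eef_pos: [556.8, 167.7, 106.3]
wrist_force: [1.4, 0.3, -1.9]
eef_pos: [557.5, 167.9, 104.3]
wrist_force: [2.9, -0.0, 3.1]
t 25.43 pos [557.5 167.9 104.3] inT [-40.2  79.6] inH [ 82.1 429.2] yaw -5.68 tiltz [0.0022 0.0001] F [ 2.9 -0.   3.1] tq [-0.19 -0.71  0.09] open 22.0 q [ 0.29  0.27 -0.19  1.11 -0.    0.39]
```

```bash
python3 -m creep '[{"tx":-0.001,"ty":0,"tz":0.0015,"wx":0,"wy":0,"wz":0},{"tx":-0.0015,"ty":0,"tz":0.003,"wx":0,"wy":0,"wz":0},{"tx":-0.002,"ty":0,"tz":0.004,"wx":0,"wy":0,"wz":0}]' | grep -E "pos|force"
python3 -m creep '[{"tx":-0.0005,"ty":0,"tz":0.001,"wx":0,"wy":0,"wz":0},{"tx":-0.001,"ty":0,"tz":0.002,"wx":0,"wy":0,"wz":0}]' | grep -E "pos|force"
python3 -c "
from d import *
st()"
```

```text
eef_pos: [559.2, 167.7, 100.3]
wrist_force: [2.2, -0.4, 6.9]
eef_pos: [560.0, 167.7, 98.6]
wrist_force: [0.7, -0.2, 8.0]
t 25.85 pos [560.  167.7  98.6] inT [-37.7  79.7] inH [ 84.6 428.7] yaw -5.67 tiltz [0.0012 0.0006] F [ 0.7 -0.2  8. ] tq [-0.13 -0.15  0.17] open 21.8 q [ 0.29  0.28 -0.19  1.1   0.    0.39]
```

```bash
python3 -m creep '[{"tx":-0.0005,"ty":0,"tz":0.001,"wx":0,"wy":0,"wz":0},{"tx":-0.001,"ty":0,"tz":0.002,"wx":0,"wy":0,"wz":0},{"tx":-0.001,"ty":0,"tz":0.002,"wx":0,"wy":0,"wz":0}]' | grep -E "pos|force"
python3 -m creep '[{"tx":-0.0005,"ty":0,"tz":0.001,"wx":0,"wy":0,"wz":0},{"tx":-0.0005,"ty":0,"tz":0.002,"wx":0,"wy":0,"wz":0},{"tx":-0.0005,"ty":0,"tz":0.002,"wx":0,"wy":0,"wz":0}]' | grep -E "pos|force"
python3 -c "
from d import *
st()"
```

```text
eef_pos: [560.3, 167.7, 97.9]
wrist_force: [-4.2, 0.2, 17.2]
eef_pos: [560.4, 167.7, 97.7]
wrist_force: [-9.9, -1.5, 28.6]
t 26.35 pos [560.4 167.7  97.7] inT [-37.4  79.8] inH [ 85.  428.7] yaw -5.62 tiltz [0.0014 0.0016] F [-9.9 -1.5 28.6] tq [-0.58  2.13  0.27] open 22.4 q [ 0.29  0.28 -0.19  1.1   0.    0.39]
```

```bash
python3 -m creep '[{"tx":0.001,"ty":0,"tz":0.0005,"wx":0,"wy":0,"wz":0},{"tx":0.0015,"ty":0,"tz":0.001,"wx":0,"wy":0,"wz":0},{"tx":0.0015,"ty":0,"tz":0.001,"wx":0,"wy":0,"wz":0},{"tx":0.0015,"ty":0,"tz":0.001,"wx":0,"wy":0,"wz":0}]' | grep -E "pos|force"
python3 - <<'E'
from d import *
st()
import cv2
from h import crop
for n in("side","top"): cv2.imwrite(f"pics/{n}19.png",robot.snapshot(n)["frame"][:,:,::-1])
crop("pics/side19.png","pics/s19t.png",195,140,270,220,8)
crop("pics/top19.png","pics/t19t.png",180,160,330,240,5)
E
```

```text
eef_pos: [560.2, 167.7, 97.7]
wrist_force: [-7.3, -2.5, 30.5]
t 26.68 pos [560.2 167.7  97.7] inT [-37.5  79.8] inH [ 84.8 428.8] yaw -5.63 tiltz [0.0048 0.0013] F [-7.3 -2.5 30.5] tq [-0.86  1.73  0.3 ] open 22.3 q [ 0.29  0.28 -0.2   1.09 -0.    0.39]
```

View pics/s19t.png

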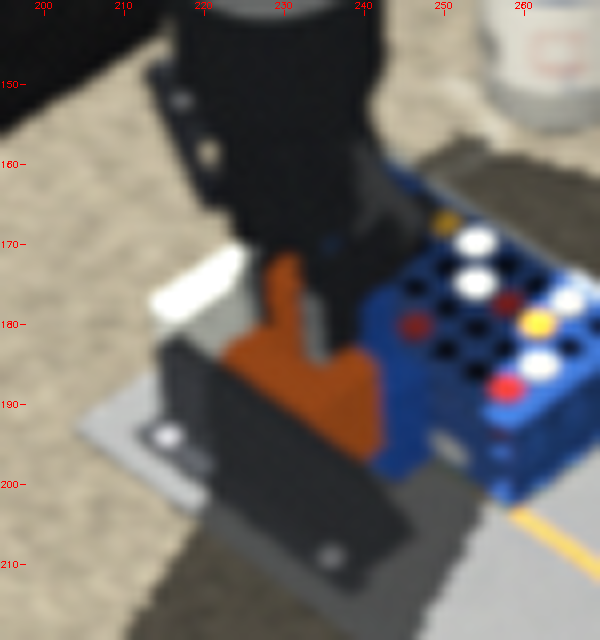

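View pics/t19t.png

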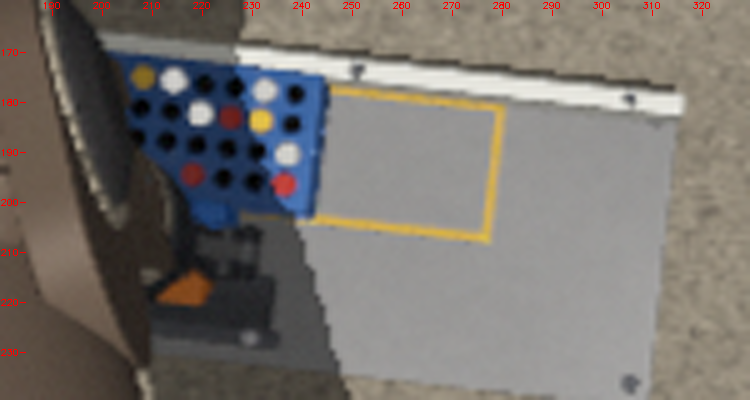

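Run:
```python
import cv2,numpy as np
from h import *
def patch(n,v,x0,y0,x1,y1): return cv2.imread(f"pics/{v}{n}.png",0)[y0:y1,x0:x1].astype(np.float32)
def shift(v,a,b,box,m=3):
    x0,y0,x1,y1=box;t=patch(a,v,*box);s=patch(b,v,x0-m,y0-m,x1+m,y1+m)
    k=8;r=cv2.matchTemplate(cv2.resize(s,None,fx=k,fy=k,interpolation=cv2.INTER_CUBIC),cv2.resize(t,None,fx=k,fy=k,interpolation=cv2.INTER_CUBIC),cv2.TM_CCOEFF_NORMED)
    _,c,_,p=cv2.minMaxLoc(r);return np.array(p)/k-m,round(c,3)
for a,b in((8,16),(16,19),(8,19)): print(a,b,"top tubes",shift("top",a,b,(234,186,247,200)),"static",shift("top",a,b,(300,172,318,190)))
for a,b in((8,15),(8,19),(15,19)): print(a,b,"side",shift("side",a,b,(252,182,270,208)))
```

```text
8 16 top tubes (array([0., 0.]), 0.995) static (array([0., 0.]), 1.0)
16 19 top tubes (array([0., 0.]), 0.977) static (array([0., 0.]), 1.0)
8 19 top tubes (array([ 0.   , -0.125]), 0.972) static (array([0., 0.]), 1.0)
8 15 side (array([ 0.125, -0.125]), 0.645)
8 19 side (array([0.125, 0.125]), 0.879)
15 19 side (array([0.25 , 0.125]), 0.365)
```

```bash
python3 -m creep '[{"tx":0,"ty":0,"tz":0,"wx":0,"wy":0,"wz":0},{"tx":0,"ty":0,"tz":0,"wx":0,"wy":0,"wz":0},{"tx":0,"ty":0,"tz":0,"wx":0,"wy":0,"wz":0},{"tx":0,"ty":0,"tz":0,"wx":0,"wy":0,"wz":0},{"tx":0,"ty":0,"tz":0,"wx":0,"wy":0,"wz":0},{"tx":0,"ty":0,"tz":0,"wx":0,"wy":0,"wz":0},{"tx":0,"ty":0,"tz":0,"wx":0,"wy":0,"wz":0},{"tx":0,"ty":0,"tz":0,"wx":0,"wy":0,"wz":0}]' | grep -E "pos|force|open"
python3 - <<'E'
from d import *
st()
import cv2
for n in("side","top"): cv2.imwrite(f"pics/{n}20.png",robot.snapshot(n)["frame"][:,:,::-1])
E
```

```text
eef_pos: [560.3, 167.7, 97.7]
wrist_force: [-7.2, -2.8, 31.4]
opening: 22.1
t 27.45 pos [560.3 167.7  97.7] inT [-37.4  79.8] inH [ 84.9 428.7] yaw -5.64 tiltz [0.0048 0.0013] F [-7.2 -2.8 31.4] tq [-0.88  1.7   0.38] open 22.1 q [ 0.29  0.28 -0.2   1.09 -0.    0.39]
```

View pics/side20.png

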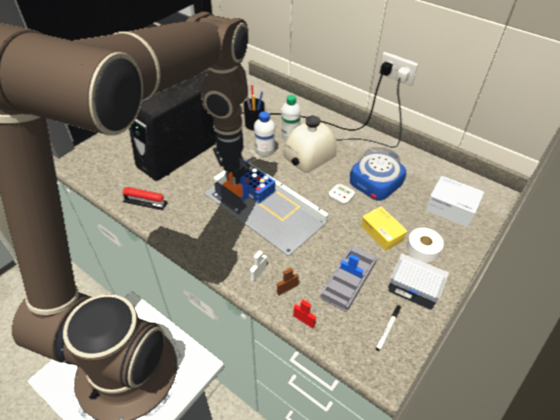

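The wedge holds steady at about 31 N, the third spacer is still in the holder, and the bystanders are where they were. Handing in.

```bash
python3 -c "
from cell import robot
print(robot.sign_off())"
```

```text
the job is handed in; nothing more can be done
None
```

I handed the job in at 27.5 s on the robot's clock. The rack is in the green place against the left stop, and the wedge is in the gripper, pressed tight in the gap.

- **Rack:** I slid it along the floor and felt it stop at the left stop, at about 12 N.
- **Spacers:** The gap measured about 33–34 mm, so I stood two blue spacers against the rack. One would have left 23–24 mm, and the wedge would have sunk to the floor.
- **Wedge:** It went tight with its foot about 16 mm above the floor, against 13–15 mm predicted from the measured gap. The downward force rose from 8 to about 30 N over the last 1 mm. It then held at about 31 N without moving for roughly 0.7 s.

**Rack against the rail:** this is inferred, not seen directly.
- It took 8–13 N pushes through the spacers without giving, and had shifted no more than about 0.3 mm in the top view since it reached the stop.
- The camera fit taken before the spacers went in put the rack about 2 mm in front of the rail. That is within the fit's error, but it disagrees.

**Other checks:**
- The second spacer was probably gripped slightly tilted, since it touched down about 1 mm higher than expected. The pictures show it standing flush after release.
- The third spacer, the look-alikes and the bystanders look untouched in the last side picture.

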